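Brush out the cup mould and send it under the filling spout

TASK

Take the round brush from its stand and brush out the hole of the square plaster mould standing on the filling unit: down to the floor of the hole and back up almost to the rim, twice, without jamming it down hard; then stand the brush back in its stand. Next, push (do not grip) the valve lever under the control box over towards the spout so that the pusher slides the mould against the end stop, hold it there about two seconds without forcing it, and let the lever go so that it recentres. Move the mould only with the pusher, never by hand, and leave the other objects where they are.

Things in the scene. Friction and masses are not known exactly. Their poses are not given: they have to be found in the camera images.
- filler: Filling unit, fixed. Origin on the table under its base; x away from the robot's side, y along the feed (pusher to end stop), z up; 'unit' below means this frame. Base 160 x 460 x 30 mm (x +-80, y -220 to 240), bed surface 30 mm high. Two rails on it (inner faces x +-43, 14 mm high, y -50 to 210) guide the mould to the end stop, a plate with its face at y 200, 80 mm high.
- valve_lever (a joint): Lever angle, rad: 0 centred upright, positive = ball towards unit +y (spout side), stops at +-0.8. Axis along unit x at unit x -100, y -120, height 30 mm. A spring (1 N m/rad) recentres it in about 2 s. The ram follows it at 200 mm per rad and drives the pusher through a soft spring, so the mould's resistance is felt in the lever; 0.6 to 0.7 rad brings the mould home. Up to 25 N at the ball.
- lever_ball (a point): Centre of the black 30 mm ball on the lever's 10 mm steel rod. Centred: unit x -115, y -120, height 170 mm. Swings on a 140 mm radius in a plane of unit y and z. Below it a grey valve block, 55 x 70 mm, 45 mm high, at unit x -105.
- pusher: The pusher: plate 60 wide x 12 x 50 mm high on a spring (0.3 N/mm) at the end of the ram rod. Origin at the middle of its front face (the one to unit +y), 65 mm high; at rest at unit y 0. Moves along unit y.
- mould: Plaster mould, a loose square block 80 x 80 x 90 mm high, about 0.4 kg, between the rails. Origin at the centre of its underside, z up. From the top a round hole of 54 mm diameter, 75 mm deep (floor 15 mm above the origin). At the start its origin is at unit y 45 to 90; against the stop at y 160.
- end_place (a point): Where the mould's origin comes to rest when it stands against the end stop: unit x 0, y 160, on the bed. Same axes as the unit.
- brush_stand: White ceramic pot, fixed on the table, in which the brush stands: outside 76 mm across and 55 mm high, inside 56 to 60 mm across, floor 8 mm above its origin (centre of its underside).
- brush: The brush, standing upright, bristles down, 195 mm long, about 70 g. Origin at the centre of the flat bristle end, z towards the handle. Bristle head 40 mm across (rigid) from 0 to 65 mm, thin 10 mm rod to 110 mm, wooden handle 20 mm across from 110 to 195 mm.
- brush_handle (a point): A good place to grip the brush handle (20 mm round), 165 mm above the bristle end.
- glaze_jar: Bystander: lidded grey jar, 72 mm across, 85 mm high; origin under its centre. It stands to the robot's left or right, on the other side from the brush.
- mould_half: Bystander: plaster block 100 x 75 x 50 mm high; origin under its centre.
- gift_box: Bystander: red box 100 x 120 x 45 mm high; origin under its centre.
- spout (a point): Tip of the filling spout, 133 mm high at unit x 0, y 160. Its pipe (22 mm thick, centre 160 mm high) runs back to a column at unit x 105, y 160, which is 165 mm high.
- box_edge (a point): Middle of the lower front edge of the grey control box that hangs over the lever: unit x -111, y -120, height 230 mm. Box: unit x -111 to -61, y -240 to 0, height 230 to 290; thin posts at x -70, y -232 and -8. It bars an upright tool from the lever's ball: come from the robot's side, tilted about 40 degrees, fingers pointing down and to unit +x.

How it is judged:
By the outcome, as a careful person would: the job done as asked, in the order asked, and still so for the second after the job is handed in, with the robot touching nothing.
It also fails if it takes over 72 s, if anything falls off the work surface, if the arm or the gripper's body presses on something with over 40 N, if the wrist force passes 120 N, or if a joint passes its speed limit or range.

ROBOT

A 7-joint arm with a two-finger parallel gripper is mounted at the origin on the work surface. World frame = base frame: x ahead of the robot, y to its left, z up, the work surface at z = 0. Lengths are in mm, angles in rad, forces in N, time in s.
With the tool pointing down it reaches from about 400 to 850 mm from the base axis. Payload 10.4 kg.
Tool frame: the origin (TCP) lies on the centre line of the jaws, within the pads' length; the fingertips stand 14 mm ahead of it and the grasp point (between the pads) lies 5 mm behind it; z points along the fingers, x is the direction in which the jaws open and shut, and the axes are right-handed (so a half turn about z gives the same grasp; the last joint's range is limited). The gripper opens to 87 mm and grips with 3 to 60 N. Pads are 19 mm wide; open, the fingers measure 117 mm over their backs; the gripper's body (75 mm by 190 mm) begins 51 mm behind the grasp point.
Start: joints at [-1.225, 0.332, -0.065, 1.46, 0.022, 1.35, -0.088], TCP at [225.299, 583.002, 236.576] pointing down, gripper open.
Joint ranges: [-2.6, 2.6], [-0.5, 2.12], [-1.47, 1.34], [0.16, 2.42], [-1.27, 4.41], [0.06, 2.06], [-2.6, 2.6]. Speed limits (rad/s): [2.22, 2.22, 2.79, 2.79, 3.14, 3.14, 3.14].

INTERFACE

Orientations are given as a unit quaternion [x, y, z, w].
In Python, from bench import robot gives the robot as it stands.
- The arm moves only by the tool arm_command, never from a script. Its argument "targets" is text: rows parted by semicolons, each of 6 numbers parted by spaces: the shift along the world's x, y, z in m, then the turn, a rotation vector about the world's x, y, z in degrees. In form: x y z wx wy wz; .... A call has 1 to 12 rows; each row shifts and turns the pose as measured when the row begins; what a row does not reach is not made up. A row lasts 1/10 s, in which the tool goes at most 50 mm and 8.59 degrees, less where a joint would pass 70% of its speed; a pose out of reach is approached as far as the arm can. A call is refused whole if a number of a shift passes 0.05 or a number of a turn 8.59, either way. A call with a gripper value outside its range is refused whole. "hand" is the gripper's target within -1 to 1 (fully open at 1, half-way at 0, shut at -1), set as the call begins (left out, the last holds). The fingers move at their own pace and stop on an object; "squeeze" is the grip in N (left out, the last holds). Time passes only in rows, so rows that do not move let the fingers close. It gives the time, the measured TCP pose, the force and the opening at its end, in the units of the state.
- robot.observe(): the state, without advancing time (a new reading comes with each control period).
- robot.get_image(name): name is "scene" or "top" or "wrist"; returns a dict with "image" (400x640x3 uint8, blue, green, red), "fx", "fy", "cx", "cy" (pixels), "T" (4x4, takes a point from camera to world coordinates). Camera axes: x right, y down, z forward; pixel columns grow to the right and rows downward; lengths in mm; the calibration is good to about 2 mm. A picture is of the moment at which its call begins. There is no depth.
- robot.close_job(): hands the job in, once; it reports no verdict.
Trained networks look in the newest picture that a camera, given by its name, has taken for a name from the list of things; names that differ only in an ending like _2 or _b are one class to them, and where a whole thing is asked for, a point or a joint stands for the part that bears it (a point fixed in the world has none). Each returns a list of dicts, best first, with "score" (0 to 1); they miss things now and then, are a little off and sometimes report something else, mostly with a low value. They report only what shows in the picture. A call takes as long as a camera call.
- robot.recognise(camera, thing): "extent" ([left, top, width, height] in pixels, round what is visible of it).
- robot.pinpoint(camera, thing): "centre" ([column, row] in pixels: a listed point, or the origin of a listed thing).
The state is a dict: "time": time; "joint_pos": joint angles; "qvel": joint speeds; "joint_torque": joint torques, N m; "tcp_pos": TCP position; "tcp_rot": TCP orientation; "wrist_force": force on the tool from outside, world axes, zero at the start; "wrist_torque": the same for the moment, N m; "finger_gap": finger opening in mm.
Only numpy, scipy, OpenCV 4.12 (cv2) and the standard library are available. Lean on these libraries where they do the work, as an engineer would, in place of code of your own. Each camera call takes 0.05 s, during which the arm holds its last target.

## Working session

There is one attempt and no reset: what is moved stays moved. The work goes in short steps, Python scripts to look and compute and a tool call to move; the robot and the scene stay as the last step left them, time stands still between calls to the robot, and variables do not carry over. Pictures are saved under pics/ and viewed, and the job is handed in when it is done.

Besides the shell and the picture viewer there is one more tool, called after ">>>" by a JSON object that holds its "fn" and its "kwargs", one argument or row to a line. arm_command: Moves the arm, as the interface text tells. Its arguments: {"type":"object","properties":{"targets":{"type":"string"},"hand":{"type":"number"},"squeeze":{"type":"number"}},"required":["targets"]}

```bash
mkdir -p pics; ls; python3 - <<'E'
from bench import robot
import cv2,numpy as np
s=robot.observe();print(s)
for n in ["scene","top","wrist"]:
    r=robot.get_image(n);cv2.imwrite(f"pics/{n}0.png",r["image"]);print(n,r["fx"],r["cx"],r["cy"],np.round(r["T"],3).tolist())
E
```

```text
pics
{'time': 0.0, 'joint_pos': array([-1.22463191,  0.33285907, -0.06469098,  1.46095681,  0.02159585,
        1.34989762, -0.08846169]), 'qvel': array([-2.57457719e-04, -2.15599125e-03,  1.65627233e-03,  2.01304010e-03,
       -6.20306194e-04,  9.78879199e-05, -2.55637286e-04]), 'joint_torque': array([-5.78284853e-04, -6.23253393e+01,  2.41983990e-02, -3.89904499e+01,
       -6.13915734e-02,  3.96101153e-02,  9.85100223e-05]), 'tcp_pos': array([225.163455  , 582.6308623 , 235.75450446]), 'tcp_rot': array([ 8.24747139e-01,  5.65501237e-01, -5.68592953e-04,  4.29837219e-04]), 'wrist_force': array([ 0.41065102, -0.48808315,  0.13489812]), 'wrist_torque': array([ 0.01978275, -0.0431106 ,  0.023659  ]), 'finger_gap': 87.25082827972382}
scene 376.3404449255397 324.76254353705 194.62100172802968 [[0.83, 0.416, -0.371, 885.456], [0.558, -0.617, 0.556, -560.744], [0.003, -0.668, -0.744, 910.14], [0.0, 0.0, 0.0, 1.0]]
top 480.82477007459966 316.3660379120229 201.74119381181626 [[-0.011, -0.995, 0.095, 343.384], [-1.0, 0.011, 0.003, 17.285], [-0.004, -0.095, -0.996, 1637.935], [0.0, 0.0, 0.0, 1.0]]
wrist 339.77835049149434 324.8452852616626 201.77895398379096 [[0.36, 0.9, 0.246, 157.888], [0.933, -0.347, -0.096, 609.411], [-0.001, 0.264, -0.964, 383.949], [0.0, 0.0, 0.0, 1.0]]
```

View pics/scene0.png

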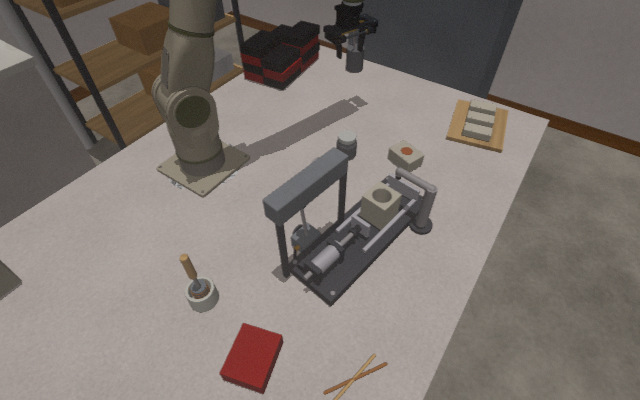

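View pics/top0.png

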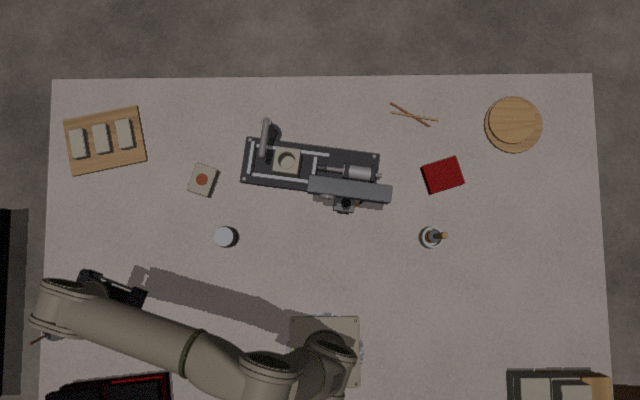

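```bash
cat > h.py <<'E'
from bench import robot
import numpy as np, cv2
def ray(r,uv):
    T=np.array(r["T"]);d=T[:3,:3]@np.array([(uv[0]-r["cx"])/r["fx"],(uv[1]-r["cy"])/r["fy"],1]);return T[:3,3],d
def atz(r,uv,z):
    o,d=ray(r,uv);return o+d*(z-o[2])/d[2]
def proj(r,p):
    T=np.array(r["T"]);c=T[:3,:3].T@(np.array(p)-T[:3,3]);return [r["fx"]*c[0]/c[2]+r["cx"],r["fy"]*c[1]/c[2]+r["cy"]]
def tri(obs):
    A=np.zeros((3,3));b=np.zeros(3)
    for r,uv in obs:
        o,d=ray(r,uv);d=d/np.linalg.norm(d);M=np.eye(3)-np.outer(d,d);A+=M;b+=M@o
    p=np.linalg.solve(A,b);return p
E
python3 - <<'E'
from h import *
H={"filler":0,"lever_ball":170,"pusher":65,"mould":30,"end_place":30,"brush_stand":0,"brush":8,"brush_handle":173,"glaze_jar":0,"mould_half":0,"gift_box":0,"spout":133,"box_edge":230}
R={n:robot.get_image(n) for n in ["scene","top"]}
for t,z in H.items():
    for n in R:
        for q in robot.pinpoint(n,t)[:2]:
            print(t,n,round(q["score"],2),np.round(q["centre"],1),np.round(atz(R[n],q["centre"],z),1))
E
```

```text
filler scene 0.55 [357.8 236.9] [606.1  34.2   0. ]
lever_ball scene 0.45 [300.6 201.8] [478.4 -64.  170. ]
lever_ball top 0.44 [344.5 205.1] [471.7 -64.9 170. ]
pusher scene 0.57 [360.6 222.5] [607.3  39.1  65. ]
pusher top 0.55 [312.7 166.6] [609.9  32.3  65. ]
mould scene 0.77 [373.8 213.6] [611.7 115.3  30. ]
mould scene 0.39 [302.4 202.7] [408.2  30.1  30. ]
mould top 0.85 [286.8 165.8] [619.5 120.3  30. ]
end_place scene 0.68 [395.3 202. ] [644.4 193.   30. ]
end_place top 0.84 [268.7 164. ] [626.4 181.6  30. ]
end_place top 0.54 [347.5 205.2] [483.5 -82.8  30. ]
brush_stand scene 0.87 [200.9 297.4] [ 364.9 -360.9    0. ]
brush_stand top 0.6 [427.7 237.2] [ 374.1 -355.1    0. ]
brush scene 0.96 [204.1 298.3] [ 378.2 -359.8    8. ]
brush top 0.57 [430.7 233.3] [ 387.  -363.8    8. ]
brush_handle scene 0.58 [187.8 261.1] [ 373.4 -352.6  173. ]
brush_handle top 0.67 [288.4 165.1] [597.1 106.2 173. ]
brush_handle top 0.63 [445.4 235.3] [ 376.  -369.7  173. ]
glaze_jar scene 0.81 [345.8 152.1] [379.4 333.1   0. ]
glaze_jar top 0.61 [228.3 234.8] [389.4 322.4   0. ]
glaze_jar top 0.21 [290. 164.] [630.8 111.1   0. ]
mould_half scene 0.77 [404.9 161. ] [577.4 410.1   0. ]
mould_half top 0.68 [208.3 175.7] [593.2 392.7   0. ]
mould_half top 0.41 [313.5 167.2] [618.8  30.2   0. ]
gift_box scene 0.91 [255.  361.2] [ 587.6 -403.9    0. ]
gift_box top 0.92 [441.2 177.3] [ 578.8 -408.1    0. ]
gift_box top 0.22 [311.8 164.6] [627.9  36.    0. ]
spout scene 0.92 [393.  172.2] [614.6 205.  133. ]
spout top 0.96 [259.4 158.1] [627.5 200.5 133. ]
spout top 0.44 [346.5 203.1] [481.2 -73.4 133. ]
box_edge top 0.74 [345.7 197.8] [488.  -65.4 230. ]
```

```bash
python3 - <<'E'
import cv2
a=cv2.imread("pics/top0.png")[110:225,230:410];b=cv2.imread("pics/scene0.png")[140:310,250:450]
cv2.imwrite("pics/topc.png",cv2.resize(a,None,fx=4.4,fy=4.4,interpolation=cv2.INTER_CUBIC))
cv2.imwrite("pics/scenec.png",cv2.resize(b,None,fx=3.5,fy=3.5,interpolation=cv2.INTER_CUBIC))
E
```

```text
(no output)
```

View pics/topc.png

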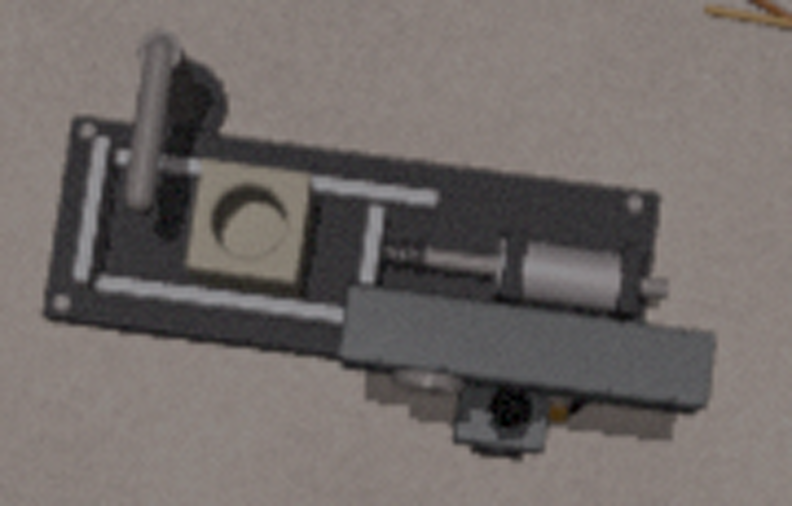

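View pics/scenec.png

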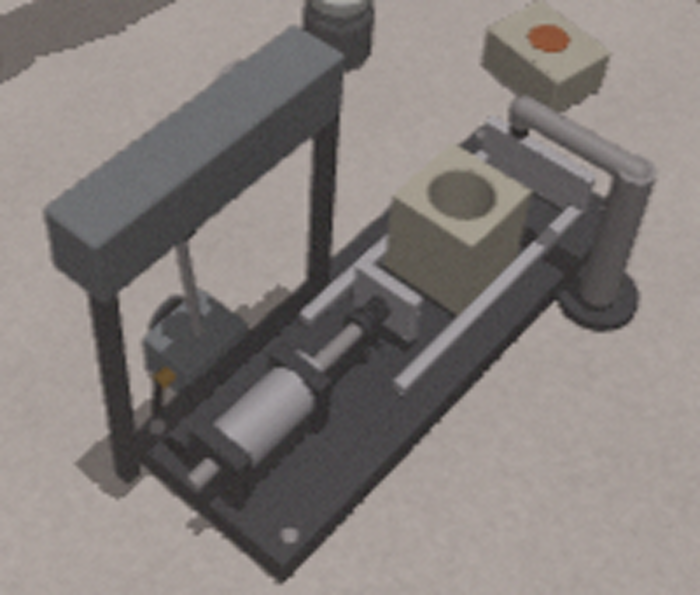

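```bash
python3 - <<'E'
from h import *
from scipy.optimize import least_squares
R={n:robot.get_image(n) for n in ["scene","top"]}
tc=lambda u,v:((u+.5)/4.4-.5+230,(v+.5)/4.4-.5+110)
sc=lambda u,v:((u+.5)/3.5-.5+250,(v+.5)/3.5-.5+140)
C=[("top",tc(75,117),(80,240,30)),("top",tc(45,320),(-80,240,30)),("top",tc(658,193),(80,-220,30)),
("top",tc(347,287),(-61,0,290)),("top",tc(342,358),(-111,0,290)),("top",tc(715,333),(-61,-240,290)),("top",tc(700,410),(-111,-240,290)),("top",tc(512,408),(-115,-120,170)),
("scene",sc(281,570),(80,-220,30)),("scene",sc(47,212),(-111,-240,290)),("scene",sc(97,248),(-61,-240,290)),("scene",sc(343,62),(-61,0,290)),("scene",sc(295,28),(-111,0,290))]
def W(p,q):
    c,s=np.cos(p[2]),np.sin(p[2]);return [p[0]+c*q[0]-s*q[1],p[1]+s*q[0]+c*q[1],q[2]]
f=lambda p:np.concatenate([np.array(proj(R[n],W(p,q)))-uv for n,uv,q in C])
r=least_squares(f,[600,30,-.12],x_scale=[100,100,.1],loss="soft_l1");p=r.x
print(p,np.degrees(p[2]));print(np.round(f(p).reshape(-1,2),1).tolist())
np.save("unit.npy",p)
M=[("top",tc(203,158),(40,40)),("top",tc(312,172),(40,-40)),("top",tc(297,290),(-40,-40)),("top",tc(187,265),(-40,40)),
("scene",sc(530,196),(40,-40)),("scene",sc(472,147),(40,40)),("scene",sc(391,197),(-40,40)),("scene",sc(470,247),(-40,-40))]
for k in M: 
    w=atz(R[k[0]],k[1],120);c,s=np.cos(p[2]),np.sin(p[2]);d=w[:2]-p[:2];print(k,np.round([c*d[0]+s*d[1]-k[2][0],-s*d[0]+c*d[1]-k[2][1]],1))
for n,z in [("stand",0)]:pass
print("ball",W(p,(-115,-120,170)),"mould",W(p,(0,85,30)))
E
```

```text
[ 6.11632303e+02  3.34977444e+01 -1.42234497e-01] -8.149436363576648
[[-0.9, -0.5], [-1.0, -0.5], [0.7, -0.4], [0.1, -1.0], [-1.1, 0.2], [0.7, -0.5], [2.0, -0.5], [-0.2, -0.2], [0.4, -0.4], [-2.6, -0.7], [-1.2, 0.9], [0.5, -2.2], [-1.1, -1.6]]
('top', (275.75, 145.52272727272725), (40, 40)) [ 1.6 83.3]
('top', (300.52272727272725, 148.70454545454544), (40, -40)) [ 1.7 83.1]
('top', (297.1136363636364, 175.52272727272725), (-40, -40)) [-5.7 82.2]
('top', (272.1136363636364, 169.8409090909091), (-40, 40)) [ 2.  83.8]
('scene', (401.07142857142856, 195.64285714285714), (40, -40)) [  3.5 160.2]
('scene', (384.5, 181.64285714285714), (40, 40)) [-63.4  93.4]
('scene', (361.3571428571429, 195.92857142857144), (-40, 40)) [1.3 4.2]
('scene', (383.92857142857144, 210.21428571428572), (-40, -40)) [79.2 84.6]
ball [np.float64(480.78295753169175), np.float64(-68.98859060149523), 170] mould [np.float64(623.6815116077964), np.float64(117.63939026675129), 30]
```

```bash
cat > rows.py <<'E'
import numpy as np
def show(P,W):
    d=np.diff(np.array(P),axis=0)/1000
    r=[" ".join(f"{v:g}" for v in np.r_[np.round(a,3),np.round(w,1)]) for a,w in zip(d,W)]
    for i in range(0,len(r),12):print("; ".join(r[i:i+12]))
E
python3 - <<'E'
from rows import *
n=27;P=[]
a0=np.arctan2(582.6,225.2);r0=624.6;a1=np.arctan2(-360,378);r1=521
for i in range(n+1):
    t=i/n;a=a0+(a1-a0)*t;r=r0+(r1-r0)*t;P.append([r*np.cos(a),r*np.sin(a),236+min(i*17,110)])
print(np.degrees(a1-a0)/n);show(P,[[0,0,np.degrees(a1-a0)/n]]*n)
E
```

```text
-4.165524232929069
0.04 -0.021 0.017 0 0 -4.2; 0.038 -0.024 0.017 0 0 -4.2; 0.036 -0.027 0.017 0 0 -4.2; 0.034 -0.029 0.017 0 0 -4.2; 0.031 -0.031 0.017 0 0 -4.2; 0.029 -0.033 0.017 0 0 -4.2; 0.026 -0.035 0.008 0 0 -4.2; 0.023 -0.037 0 0 0 -4.2; 0.021 -0.038 0 0 0 -4.2; 0.018 -0.039 0 0 0 -4.2; 0.015 -0.04 0 0 0 -4.2; 0.012 -0.041 0 0 0 -4.2
0.008 -0.041 0 0 0 -4.2; 0.005 -0.041 0 0 0 -4.2; 0.002 -0.041 0 0 0 -4.2; -0.001 -0.041 0 0 0 -4.2; -0.004 -0.041 0 0 0 -4.2; -0.007 -0.04 0 0 0 -4.2; -0.01 -0.039 0 0 0 -4.2; -0.012 -0.038 0 0 0 -4.2; -0.015 -0.037 0 0 0 -4.2; -0.018 -0.036 0 0 0 -4.2; -0.02 -0.034 0 0 0 -4.2; -0.022 -0.032 0 0 0 -4.2
-0.024 -0.03 0 0 0 -4.2; -0.026 -0.028 0 0 0 -4.2; -0.028 -0.026 0 0 0 -4.2
```

>>> {"fn": "arm_command", "kwargs": {
  "targets": "0.04 -0.021 0.017 0 0 -4.2; 0.038 -0.024 0.017 0 0 -4.2; 0.036 -0.027 0.017 0 0 -4.2; 0.034 -0.029 0.017 0 0 -4.2; 0.031 -0.031 0.017 0 0 -4.2; 0.029 -0.033 0.017 0 0 -4.2; 0.026 -0.035 0.008 0 0 -4.2; 0.023 -0.037 0 0 0 -4.2; 0.021 -0.038 0 0 0 -4.2; 0.018 -0.039 0 0 0 -4.2",
  "hand": 1
}}

```text
time: 2.65
tcp_pos: [524.0, 260.5, 350.3]
tcp_rot: [0.974, 0.226, -0.0, -0.002]
wrist_force: [0.4, 0.6, -0.2]
finger_gap: 87.1
```

>>> {"fn": "arm_command", "kwargs": {
  "targets": "0.03 -0.04 0 0 0 -4.2; 0.025 -0.035 0 0 0 -4.2; 0 0 0 0 0 0"
}}

```text
time: 2.95
tcp_pos: [581.7, 176.3, 351.5]
tcp_rot: [0.989, 0.145, 0.001, -0.001]
wrist_force: [0.2, 0.3, 0.7]
finger_gap: 86.8
```

```bash
python3 - <<'E'
from h import *
import pickle
r=robot.get_image("wrist");pickle.dump(r,open("w1.pkl","wb"));cv2.imwrite("pics/w1.png",r["image"]);print(robot.observe()["tcp_pos"])
print(robot.pinpoint("wrist","mould")[:2],robot.pinpoint("wrist","lever_ball")[:2])
E
```

```text
[580.43863576 179.3995705  351.45699061]
[{'centre': [339.8, 210.0], 'score': 0.9}] []
```

View pics/w1.png

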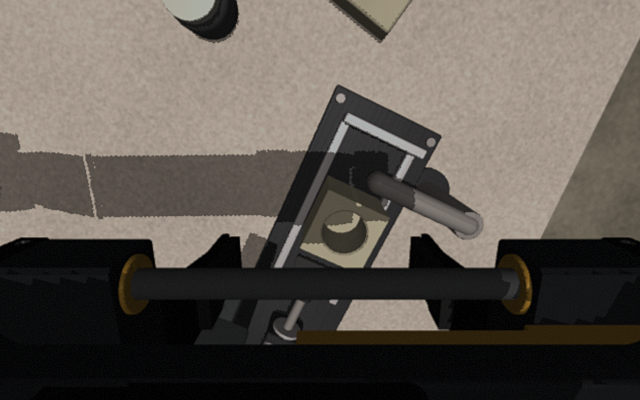

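```bash
python3 - <<'E'
import cv2
a=cv2.imread("pics/w1.png")[75:275,250:490]
cv2.imwrite("pics/w1c.png",cv2.resize(a,None,fx=3.3,fy=3,interpolation=cv2.INTER_CUBIC))
b=cv2.imread("pics/w1.png")[165:275,290:400]
cv2.imwrite("pics/w1d.png",cv2.resize(b,None,fx=5,fy=5,interpolation=cv2.INTER_CUBIC))
E
```

```text
(no output)
```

View pics/w1c.png

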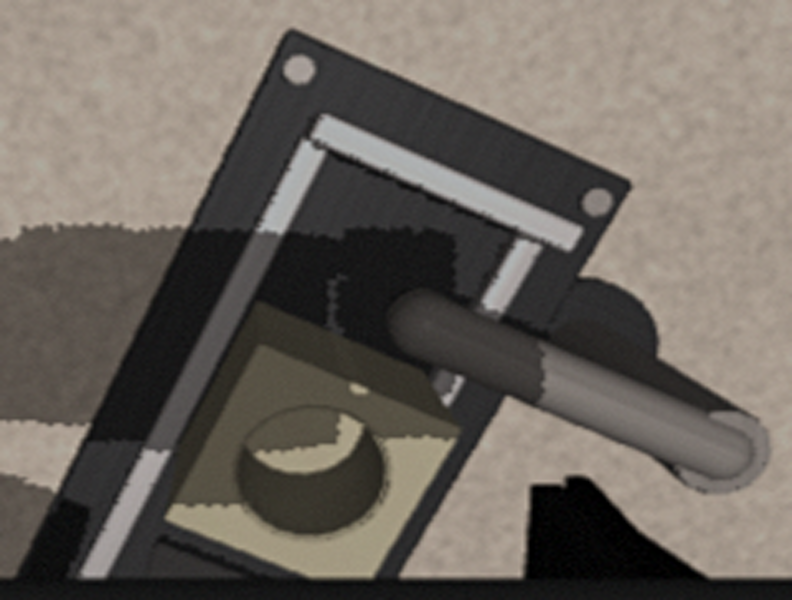

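View pics/w1d.png

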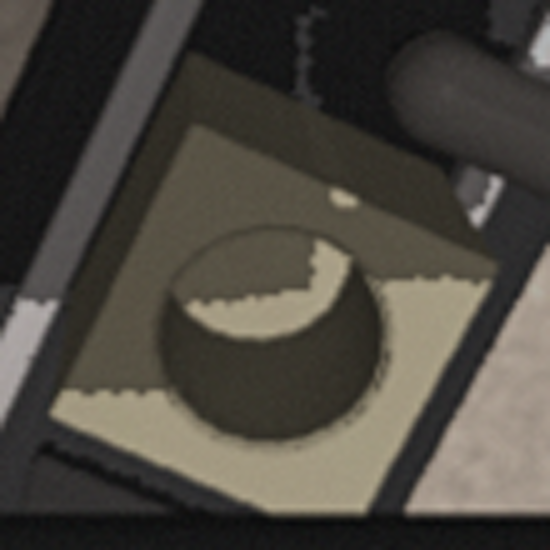

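```bash
python3 - <<'E'
from h import *
import pickle
r=pickle.load(open("w1.pkl","rb"));p=np.load("unit.npy");c,s=np.cos(p[2]),np.sin(p[2])
def U(w): d=w[:2]-p[:2];return np.round([c*d[0]+s*d[1],-s*d[0]+c*d[1]],1)
cd=lambda u,v:(290+(u+.5)/5-.5,165+(v+.5)/5-.5)
cc=lambda u,v:(250+(u+.5)/3.3-.5,75+(v+.5)/3-.5)
for n,q,z in [("hole",cd(272,334),120),("c-+",cd(196,124),120),("c++",cd(497,266),120),("c--",cd(52,412),120),("B-+",cc(290,29),30),("B++",cc(632,185),30)]:
    w=atz(r,q,z);print(n,np.round(w,1),U(w))
E
```

```text
hole [623.6 118.7 120. ] [-0.2 86.1]
c-+ [591.5 162.5 120. ] [-38.2 124.8]
c++ [669.2 150.  120. ] [ 40.4 123.5]
c-- [579.   84.6 120. ] [-39.6  46. ]
B-+ [568.9 281.2  30. ] [-77.5 239.1]
B++ [724.1 257.7  30. ] [ 79.5 237.9]
```

```bash
python3 - <<'E'
from rows import *
n=14;P=[]
a0=np.arctan2(179.4,580.4);r0=607.5;a1=np.arctan2(-345,365);r1=500
for i in range(n+1):
    t=i/n;a=a0+(a1-a0)*t;r=r0+(r1-r0)*t;P.append([r*np.cos(a),r*np.sin(a),351])
print(np.degrees(a1-a0)/n);show(P,[[0,0,np.degrees(a1-a0)/n]]*n)
E
```

```text
-4.325906596523363
0.004 -0.046 0 0 0 -4.3; 0.001 -0.046 0 0 0 -4.3; -0.003 -0.045 0 0 0 -4.3; -0.006 -0.044 0 0 0 -4.3; -0.009 -0.043 0 0 0 -4.3; -0.013 -0.042 0 0 0 -4.3; -0.016 -0.04 0 0 0 -4.3; -0.018 -0.038 0 0 0 -4.3; -0.021 -0.036 0 0 0 -4.3; -0.023 -0.034 0 0 0 -4.3; -0.026 -0.031 0 0 0 -4.3; -0.028 -0.029 0 0 0 -4.3
-0.029 -0.026 0 0 0 -4.3; -0.031 -0.024 0 0 0 -4.3
```

>>> {"fn": "arm_command", "kwargs": {
  "targets": "0.004 -0.046 0 0 0 -4.3; 0.001 -0.046 0 0 0 -4.3; -0.003 -0.045 0 0 0 -4.3; -0.006 -0.044 0 0 0 -4.3; -0.009 -0.043 0 0 0 -4.3; -0.013 -0.042 0 0 0 -4.3; -0.016 -0.04 0 0 0 -4.3; -0.018 -0.038 0 0 0 -4.3; -0.021 -0.036 0 0 0 -4.3; -0.023 -0.034 0 0 0 -4.3; -0.026 -0.031 0 0 0 -4.3; 0 0 0 0 0 0"
}}

```text
time: 4.3
tcp_pos: [440.2, -250.9, 350.2]
tcp_rot: [0.968, -0.251, 0.003, -0.007]
wrist_force: [0.3, -0.2, 0.8]
finger_gap: 87.1
```

```bash
python3 - <<'E'
from h import *
import pickle
r=robot.get_image("wrist");pickle.dump(r,open("w2.pkl","wb"));cv2.imwrite("pics/w2.png",r["image"]);o=robot.observe();print(o["time"],o["tcp_pos"],o["tcp_rot"])
for t,z in [("brush_stand",0),("brush",8),("brush_handle",173)]:
  for q in robot.pinpoint("wrist",t)[:2]: print(t,q,atz(r,q["centre"],z))
E
```

```text
4.35 [ 442.14792777 -248.08875065  349.9896395 ] [ 0.96858791 -0.24853366  0.00321246 -0.00762558]
brush_stand {'centre': [321.3, 246.5], 'score': 0.6} [ 372.47726123 -362.79448548    0.        ]
brush {'centre': [321.9, 243.5], 'score': 0.56} [ 377.31974189 -356.14898971    8.        ]
brush_handle {'centre': [318.4, 303.3], 'score': 0.74} [ 372.97356464 -358.03531345  173.        ]
brush_handle {'centre': [320.8, 247.9], 'score': 0.58} [ 406.33290007 -303.73096418  173.        ]
```

View pics/w2.png

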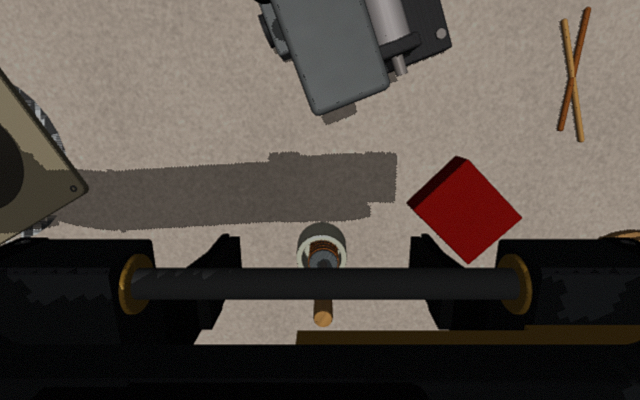

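```bash
python3 - <<'E'
from h import *
import pickle
r=pickle.load(open("w2.pkl","rb"))
print(atz(r,(322.5,318.5),203)); 
a=cv2.imread("pics/w2.png")[215:335,260:380]
cv2.imwrite("pics/w2c.png",cv2.resize(a,None,fx=5,fy=5,interpolation=cv2.INTER_CUBIC))
R=robot.get_image("top");print(atz(R,(445,236),203))
E
```

```text
[ 377.53449825 -359.12678701  203.        ]
[ 373.28677444 -360.46858924  203.        ]
```

View pics/w2c.png

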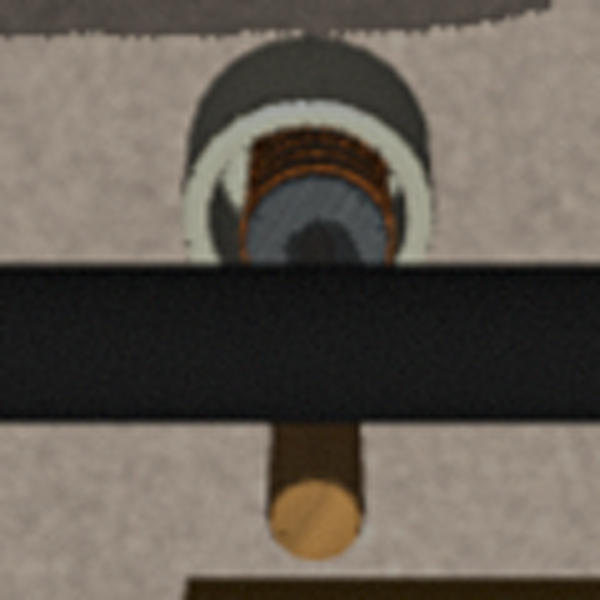

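```bash
python3 - <<'E'
from h import *
import pickle
r=pickle.load(open("w2.pkl","rb"))
def circ(c,rad,z):
    t=np.linspace(0,2*np.pi,73);return np.array([proj(r,[c[0]+rad*np.cos(k),c[1]+rad*np.sin(k),z]) for k in t])
from scipy.optimize import least_squares
def f(c):
    q=circ(c,38,55);l=260+184.5/5-.5;R=260+432.5/5-.5;t=215+100/5-.5
    return [q[:,0].min()-l,q[:,0].max()-R,q[:,1].min()-t]
s=least_squares(f,[373,-360]);print("pot",s.x,s.fun)
print("handle",atz(r,(322.8,318.4),203),"head top",atz(r,(260+316/5,215+(170+73)/5),73), proj(r,[377,-359,203]))
E
```

```text
pot [ 373.57690113 -361.38490998] [-2.09738793  2.10076269  0.08590804]
handle [ 377.84774934 -359.17362084  203.        ] head top [ 377.39733779 -360.34809215   73.        ] [np.float64(321.96508087834513), np.float64(318.63402706358454)]
```

```bash
cat > st.py <<'E'
from h import *
from scipy.spatial.transform import Rotation as Ro
def down(yaw):
    c,s=np.cos(np.radians(yaw)),np.sin(np.radians(yaw));return Ro.from_matrix(np.array([[c,s,0],[s,-c,0],[0,0,-1]]))
def rep(pos=None,R=None):
    o=robot.observe();q=Ro.from_quat(o["tcp_rot"]);m=q.as_matrix()
    print("t",round(o["time"],2),"tcp",np.round(o["tcp_pos"],1),"yaw",round(np.degrees(np.arctan2(m[1,0],m[0,0])),2),"z",np.round(m[:,2],3),"F",np.round(o["wrist_force"],1),"T",np.round(o["wrist_torque"],2),"gap",round(o["finger_gap"],1))
    if pos is not None: print("d",np.round(np.array(pos)-o["tcp_pos"],1))
    if R is not None: print("rot",np.round(np.degrees((R*q.inv()).as_rotvec()),2))
    return o
E
python3 -c "
from st import *
rep([377.3,-359.5,168],down(-30))"
```

```text
t 4.55 tcp [ 444.3 -245.4  349.2] yaw -28.44 z [ 0.008  0.013 -1.   ] F [-0.  -0.1 -0.5] T [-0.07  0.09  0.02] gap 87.1
d [ -67.  -114.1 -181.2]
rot [-0.72  0.47 -1.56]
```

>>> {"fn": "arm_command", "kwargs": {
  "targets": "-0.022 -0.038 -0.01 -0.3 0.2 -0.5; -0.022 -0.038 -0.02 -0.3 0.2 -0.5; -0.022 -0.037 -0.02 -0.1 0.1 -0.5; 0 0 -0.01 0 0 0; 0 0 0 0 0 0"
}}

```text
time: 5.05
tcp_pos: [382.0, -354.8, 286.6]
tcp_rot: [0.968, -0.249, -0.001, 0.001]
wrist_force: [0.7, 0.6, -0.4]
finger_gap: 87.0
```

```bash
python3 -c "
from st import *
rep([377.3,-359.5,168],down(-30))"
```

```text
t 5.05 tcp [ 382.  -354.8  286.6] yaw -28.88 z [-0.002 -0.001 -1.   ] F [ 0.7  0.6 -0.4] T [-0.03  0.08 -0.01] gap 87.0
d [  -4.7   -4.7 -118.6]
rot [ 0.06 -0.12 -1.12]
```

>>> {"fn": "arm_command", "kwargs": {
  "targets": "-0.003 -0.003 -0.03 0 0 0; -0.002 -0.002 -0.035 0 0 0; 0 0 -0.03 0 0 0; 0 0 -0.015 0 0 0; 0 0 0 0 0 0"
}}

```text
time: 5.55
tcp_pos: [384.4, -354.0, 175.2]
tcp_rot: [0.97, -0.242, 0.0, 0.001]
wrist_force: [-0.4, -0.6, 1.4]
finger_gap: 87.0
```

```bash
python3 -c "
from st import *
rep([377.3,-359.5,168],down(-30))"
```

```text
t 5.55 tcp [ 384.4 -354.   175.2] yaw -28.0 z [ 0.    -0.002 -1.   ] F [-0.4 -0.6  1.4] T [-0.05  0.11  0.01] gap 87.0
d [-7.1 -5.5 -7.2]
rot [ 0.11  0.02 -2.  ]
```

>>> {"fn": "arm_command", "kwargs": {
  "targets": "-0.007 -0.0055 -0.006 0 0 -1.5; -0.002 -0.002 -0.002 0 0 0; 0 0 0 0 0 0"
}}

```text
time: 5.85
tcp_pos: [377.6, -361.2, 169.1]
tcp_rot: [0.967, -0.254, 0.002, 0.001]
wrist_force: [0.5, 0.4, 0.1]
finger_gap: 87.2
```

```bash
python3 -c "
from st import *
rep([377.3,-359.5,168],down(-30))"
```

```text
t 5.85 tcp [ 377.6 -361.2  169.1] yaw -29.37 z [ 0.003 -0.003 -1.   ] F [0.5 0.4 0.1] T [-0.13  0.13  0.03] gap 87.2
d [-0.3  1.7 -1.1]
rot [ 0.18  0.14 -0.63]
```

Good. Close gripper.

>>> {"fn": "arm_command", "kwargs": {
  "targets": "0 0 0 0 0 0; 0 0 0 0 0 0; 0 0 0 0 0 0; 0 0 0 0 0 0; 0 0 0 0 0 0; 0 0 0 0 0 0; 0 0 0 0 0 0; 0 0 0 0 0 0",
  "hand": -1,
  "squeeze": 30
}}

```text
time: 6.65
tcp_pos: [378.6, -361.8, 171.1]
tcp_rot: [0.967, -0.253, 0.003, 0.001]
wrist_force: [0.7, 0.1, -0.1]
finger_gap: 30.9
```

```bash
python3 -c "
from st import *
rep([377.3,-359.5,168],down(-30))"
```

```text
t 6.65 tcp [ 378.6 -361.8  171.1] yaw -29.36 z [ 0.006 -0.004 -1.   ] F [ 0.7  0.1 -0.1] T [-0.05  0.06 -0.03] gap 30.9
d [-1.3  2.3 -3.1]
rot [ 0.24  0.33 -0.64]
```

>>> {"fn": "arm_command", "kwargs": {
  "targets": "0 0 -0.002 0.2 0.3 0; 0 0 0 0 0 0; 0 0 0 0 0 0; 0 0 0 0 0 0"
}}

```text
time: 7.05
tcp_pos: [378.5, -361.7, 168.7]
tcp_rot: [0.967, -0.253, -0.0, 0.0]
wrist_force: [-0.4, -1.0, 0.4]
finger_gap: 19.6
```

```bash
python3 -c "
from st import *
rep([377.3,-359.5,168],down(-30))"
```

```text
t 7.05 tcp [ 378.5 -361.7  168.7] yaw -29.36 z [-0.001 -0.    -1.   ] F [-0.4 -1.   0.4] T [-0.09  0.1   0.01] gap 19.6
d [-1.2  2.2 -0.7]
rot [ 0.01 -0.03 -0.64]
```

>>> {"fn": "arm_command", "kwargs": {
  "targets": "0 0 0.015 0 0 0; 0 0 0.03 0 0 0; 0 0 0.035 0 0 0; 0 0 0.035 0 0 0; 0.005 0.02 0.03 0 0 2; 0.005 0.035 0.005 0 0 2; 0.005 0.04 0 0 0 2; 0.003 0.04 0 0 0 2; 0.002 0.04 0 0 0 2; 0 0.04 0 0 0 2; 0 0.04 0 0 0 2; 0 0.04 0 0 0 2"
}}

```text
time: 8.25
tcp_pos: [393.7, -61.3, 325.2]
tcp_rot: [0.993, -0.118, 0.001, 0.001]
wrist_force: [0.1, 0.4, -0.6]
finger_gap: 19.7
```

```bash
python3 -c "
from st import *
rep([400,100,320],down(-8))
cv2.imwrite('pics/s3.png',robot.get_image('scene')['image'])
"
```

```text
t 8.25 tcp [393.7 -61.3 325.2] yaw -13.53 z [ 0.002 -0.003 -1.   ] F [ 0.1  0.4 -0.6] T [-0.1  -0.06  0.  ] gap 19.7
d [  6.3 161.3  -5.2]
rot [0.18 0.11 5.53]
```

View pics/s3.png

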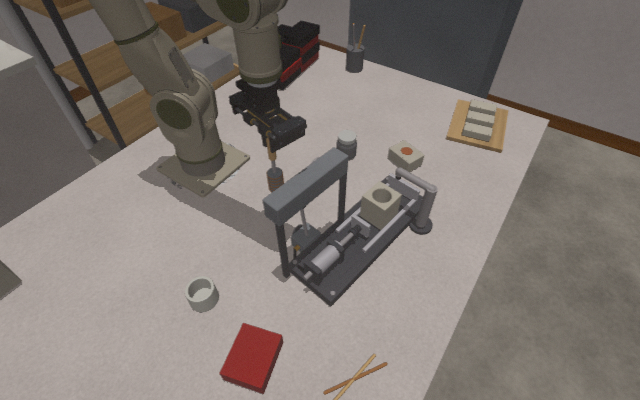

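>>> {"fn": "arm_command", "kwargs": {
  "targets": "0.005 0.04 0 0 0 1; 0.005 0.045 0 0 0 1; 0.01 0.045 0 0 0 1; 0.025 0.03 0 0 0 1; 0.04 0.01 0 0 0 1; 0.045 0 0 0 0 0; 0.04 0 0 0 0 0; 0.03 0 0 0 0 0; 0.015 0 0 0 0 0; 0 0 0 0 0 0"
}}

```text
time: 9.3
tcp_pos: [614.5, 126.7, 322.6]
tcp_rot: [0.998, -0.063, 0.001, 0.0]
wrist_force: [-1.0, -0.2, -1.2]
finger_gap: 19.4
```

```bash
python3 -c "
from st import *
import pickle
rep([623.6,118.5,320],down(-8))
r=robot.get_image('scene');pickle.dump(r,open('s4.pkl','wb'))
cv2.imwrite('pics/s4.png',r['image'])
r=robot.get_image('wrist');pickle.dump(r,open('w4.pkl','wb'))
cv2.imwrite('pics/w4.png',r['image'])
rep()
"
```

```text
t 9.3 tcp [614.5 126.7 322.6] yaw -7.27 z [ 0.002 -0.    -1.   ] F [-1.  -0.2 -1.2] T [-0.14  0.07  0.02] gap 19.4
d [ 9.1 -8.2 -2.6]
rot [ 0.01  0.09 -0.73]
t 9.4 tcp [613.  126.8 323.4] yaw -7.25 z [ 0.002  0.001 -1.   ] F [ 0.  -0.3 -0.8] T [-0.03  0.03  0.01] gap 19.3
```

View pics/s4.png

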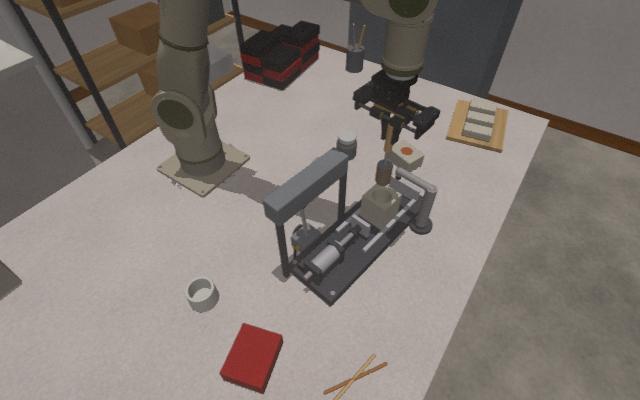

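View pics/w4.png

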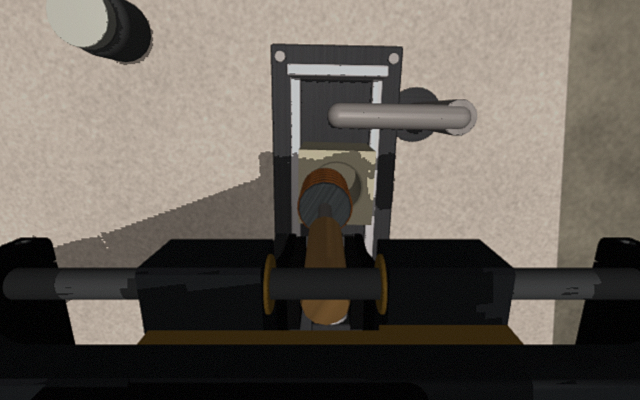

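```bash
python3 - <<'E'
from st import *
import cv2
a=cv2.imread("pics/w4.png")[140:340,250:410]
cv2.imwrite("pics/w4c.png",cv2.resize(a,None,fx=3,fy=3,interpolation=cv2.INTER_CUBIC))
a=cv2.imread("pics/s4.png")[100:240,320:460]
cv2.imwrite("pics/s4c.png",cv2.resize(a,None,fx=4,fy=4,interpolation=cv2.INTER_CUBIC))
E
```

```text
(no output)
```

View pics/w4c.png

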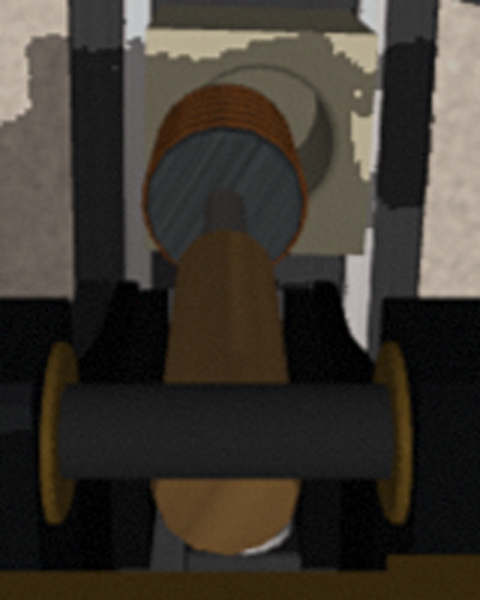

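View pics/s4c.png

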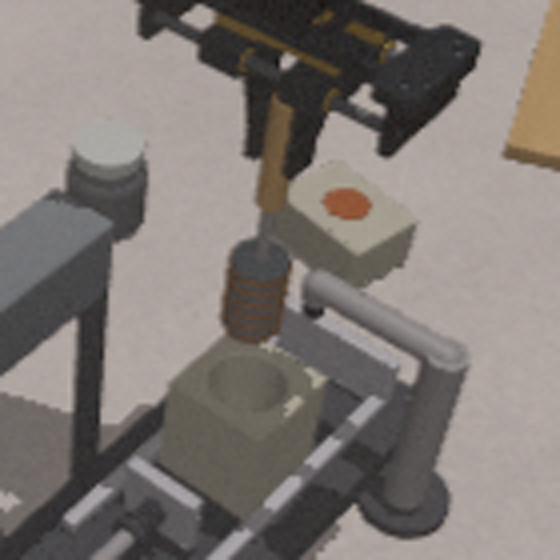

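```bash
python3 - <<'E'
from st import *
import pickle
r=pickle.load(open("w4.pkl","rb"));s=pickle.load(open("s4.pkl","rb"))
t=323-160.7
print("head",atz(r,(324.7,207.3),t+65)," handle",atz(r,(324.7,302),t+195))
for z in (t,t+65): # brush head in scene
    print(z,proj(s,[613.5,126.8,z]))
cc=lambda u,v:(320+(u+.5)/4-.5,100+(v+.5)/4-.5)
print(cc(263,260),cc(253,318))
print(atz(s,cc(263,260),t+65),atz(s,cc(253,318),t))
print("hole",atz(s,cc(248,384),120),atz(r,(250+268/3,140+130/3),120))
print("hole proj wrist",proj(r,[623.6,118.6,120]),"topproj tip",proj(r,[613.5,126.8,t]))
E
```

```text
head [613.79057939 128.37117153 227.3       ]  handle [613.71178011 129.06831549 357.3       ]
162.3 [np.float64(381.17224652977643), np.float64(181.01007184913936)]
227.3 [np.float64(383.99071182626244), np.float64(163.85446785667398)]
(385.375, 164.625) (382.875, 179.125)
[617.89786184 126.22806036 227.3       ] [613.9675909  135.88452657 162.3       ]
hole [626.31854365 115.74139501 120.        ] [628.62217129 121.52163359 120.        ]
hole proj wrist [np.float64(334.93389884440546), np.float64(186.6020502996672)] topproj tip [np.float64(324.5141501818128), np.float64(189.44370264562056)]
```

>>> {"fn": "arm_command", "kwargs": {
  "targets": "0.01 -0.01 -0.01 0 0 -0.7; 0.003 -0.003 -0.014 0 0 0; 0 0 -0.005 0 0 0; 0 0 0 0 0 0"
}}

```text
time: 9.8
tcp_pos: [624.8, 112.2, 292.7]
tcp_rot: [0.998, -0.07, 0.001, -0.001]
wrist_force: [-0.5, 0.1, -0.4]
finger_gap: 19.8
```

```bash
python3 -c "
from st import *
rep([623.5,117,295],down(-8))
"
```

```text
t 9.8 tcp [624.8 112.2 292.7] yaw -8.01 z [ 0.002  0.002 -1.   ] F [-0.5  0.1 -0.4] T [-0.08  0.04 -0.06] gap 19.8
d [-1.3  4.8  2.3]
rot [-0.1   0.13  0.01]
```

>>> {"fn": "arm_command", "kwargs": {
  "targets": "-0.001 0.004 0 0 0 0; 0 0 0 0 0 0"
}}

```text
time: 10.0
tcp_pos: [623.2, 116.8, 292.9]
tcp_rot: [0.998, -0.07, 0.001, -0.001]
wrist_force: [0.6, 0.5, -0.3]
finger_gap: 19.4
```

```bash
python3 -c "
from st import *
rep([623.5,117,295],down(-8))
import pickle
r=robot.get_image('scene');pickle.dump(r,open('s5.pkl','wb'))
a=r['image'][120:240,320:460];cv2.imwrite('pics/s5c.png',cv2.resize(a,None,fx=5,fy=5,interpolation=cv2.INTER_CUBIC))
a=robot.get_image('wrist')['image'][140:340,250:410]
cv2.imwrite('pics/w5c.png',cv2.resize(a,None,fx=3,fy=3,interpolation=cv2.INTER_CUBIC))
"
```

```text
t 10.0 tcp [623.2 116.8 292.9] yaw -8.0 z [ 0.002  0.002 -1.   ] F [ 0.6  0.5 -0.3] T [-0.08  0.08 -0.04] gap 19.4
d [0.3 0.2 2.1]
rot [-0.13  0.12 -0.  ]
```

View pics/s5c.png

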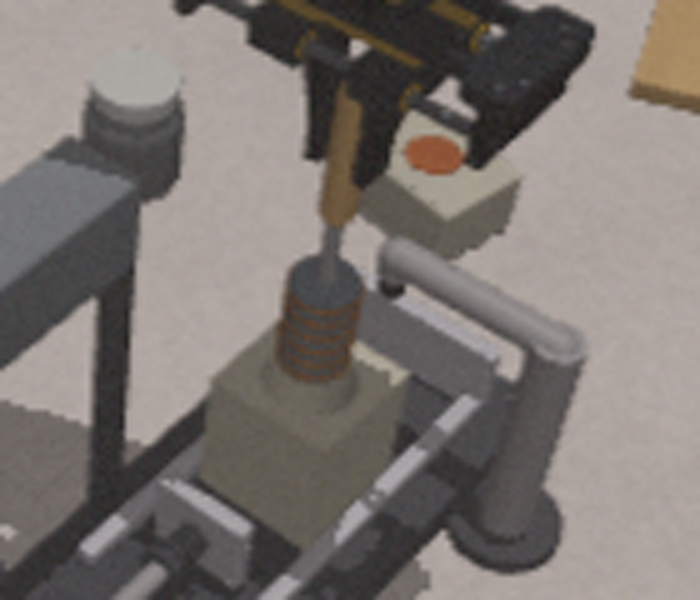

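View pics/w5c.png

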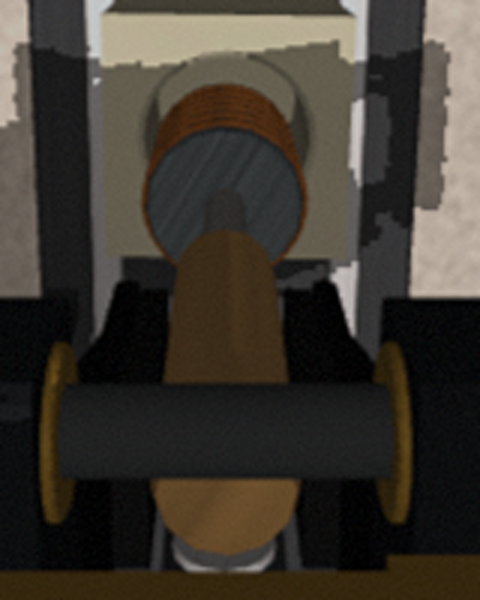

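>>> {"fn": "arm_command", "kwargs": {
  "targets": "0 0 -0.015 0 0 0; 0 0 -0.02 0 0 0; 0 0 -0.02 0 0 0; 0 0 0 0 0 0"
}}

```text
time: 10.5
tcp_pos: [623.3, 116.4, 234.7]
tcp_rot: [0.998, -0.07, 0.002, -0.001]
wrist_force: [0.2, -0.3, -0.7]
finger_gap: 19.0
```

```bash
python3 -c "
from st import *
rep([623.5,117,206],down(-8))
"
```

```text
t 10.5 tcp [623.3 116.4 234.7] yaw -8.0 z [ 0.004  0.002 -1.   ] F [ 0.2 -0.3 -0.7] T [-0.09  0.1  -0.03] gap 19.0
d [  0.2   0.6 -28.7]
rot [-0.12  0.23 -0.  ]
```

>>> {"fn": "arm_command", "kwargs": {
  "targets": "0 0 -0.012 0 0 0; 0 0 -0.01 0 0 0; 0 0 -0.003 0 0 0; 0 0 0 0 0 0"
}}

```text
time: 10.9
tcp_pos: [623.6, 116.5, 208.4]
tcp_rot: [0.998, -0.07, 0.002, -0.001]
wrist_force: [-0.1, -0.1, -0.4]
finger_gap: 18.8
```

```bash
python3 -c "
from st import *
rep([623.5,117,206],down(-8))
"
```

```text
t 10.9 tcp [623.6 116.5 208.4] yaw -7.99 z [ 0.005  0.002 -1.   ] F [-0.1 -0.1 -0.4] T [-0.11  0.04 -0.  ] gap 18.8
d [-0.1  0.5 -2.4]
rot [-0.14  0.28 -0.01]
```

>>> {"fn": "arm_command", "kwargs": {
  "targets": "0 0 -0.002 0 0 0; 0 0 -0.001 0 0 0"
}}

```text
time: 11.1
tcp_pos: [624.1, 116.5, 206.1]
tcp_rot: [0.998, -0.07, 0.003, -0.002]
wrist_force: [1.1, -0.2, -0.5]
finger_gap: 19.3
```

>>> {"fn": "arm_command", "kwargs": {
  "targets": "0 0 -0.002 0 0 0; 0 0 -0.001 0 0 0"
}}

```text
time: 11.3
tcp_pos: [625.0, 116.8, 205.7]
tcp_rot: [0.998, -0.07, 0.005, -0.002]
wrist_force: [-2.3, -0.7, 4.8]
finger_gap: 18.9
```

>>> {"fn": "arm_command", "kwargs": {
  "targets": "-0.001 0 0.012 -0.2 0.5 0; 0 0 0.018 0 0 0; 0 0 0.018 0 0 0; 0 0 0.012 0 0 0; 0 0 0.003 0 0 0; 0 0 0 0 0 0"
}}

```text
time: 11.9
tcp_pos: [624.0, 116.7, 271.5]
tcp_rot: [0.998, -0.07, 0.001, -0.0]
wrist_force: [-0.1, -0.5, 0.2]
finger_gap: 19.6
```

```bash
python3 -c "
from st import *
rep([623.5,117,270],down(-8))
"
```

```text
t 11.9 tcp [624.  116.7 271.5] yaw -8.0 z [ 0.002  0.001 -1.   ] F [-0.1 -0.5  0.2] T [-0.1   0.09  0.04] gap 19.6
d [-0.5  0.3 -1.5]
rot [-0.05  0.09 -0.  ]
```

>>> {"fn": "arm_command", "kwargs": {
  "targets": "-0.001 0 -0.014 0 0 0; 0 0 -0.02 0 0 0; 0 0 -0.018 0 0 0; 0 0 -0.008 0 0 0; 0 0 0 0 0 0"
}}

```text
time: 12.4
tcp_pos: [621.5, 116.5, 204.7]
tcp_rot: [0.998, -0.07, -0.0, -0.0]
wrist_force: [-2.3, 0.3, 20.7]
finger_gap: 19.6
```

>>> {"fn": "arm_command", "kwargs": {
  "targets": "0.001 0 0.012 0 0 0; 0 0 0.018 0 0 0; 0 0 0.018 0 0 0; 0 0 0.012 0 0 0; 0 0 0.004 0 0 0; 0 0 0 0 0 0"
}}

```text
time: 13.0
tcp_pos: [621.3, 116.2, 268.8]
tcp_rot: [0.998, -0.07, -0.002, 0.001]
wrist_force: [0.2, 0.4, -1.0]
finger_gap: 19.6
```

```bash
python3 -c "
from st import *
rep([623.5,117,270],down(-8))
"
```

```text
t 13.0 tcp [621.3 116.2 268.8] yaw -8.0 z [-0.005 -0.001 -1.   ] F [ 0.2  0.4 -1. ] T [-0.09  0.03 -0.  ] gap 19.6
d [2.2 0.8 1.2]
rot [ 0.05 -0.26 -0.  ]
```

>>> {"fn": "arm_command", "kwargs": {
  "targets": "0.001 0 0.02 0 0.3 0; 0 0 0.03 0 0 0; -0.02 0 0.005 0 0 0; -0.04 0 0 0 0 0; -0.045 0 0 0 0 0; -0.045 0 0 0 0 0; -0.04 -0.01 0 0 0 -1; -0.02 -0.035 0 0 0 -1; -0.01 -0.045 0 0 0 -1; -0.005 -0.045 0 0 0 -2; 0 -0.045 0 0 0 -2; 0 -0.045 0 0 0 -2"
}}

```text
time: 14.2
tcp_pos: [383.9, -110.4, 313.0]
tcp_rot: [0.99, -0.143, -0.01, 0.002]
wrist_force: [1.8, -0.1, -0.8]
finger_gap: 19.1
```

```bash
python3 -c "
from st import *
rep([374.7,-362,320],down(-29.4))
cv2.imwrite('pics/s6.png',robot.get_image('scene')['image'])
"
```

```text
t 14.2 tcp [ 383.9 -110.4  313. ] yaw -16.44 z [-0.021 -0.002 -1.   ] F [ 1.8 -0.1 -0.8] T [-0.1  -0.06  0.08] gap 19.1
d [  -9.2 -251.6    7. ]
rot [ -0.04  -1.23 -12.97]
```

View pics/s6.png

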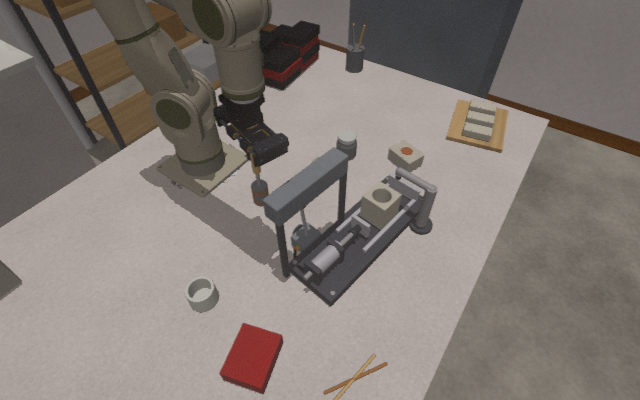

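>>> {"fn": "arm_command", "kwargs": {
  "targets": "0 -0.04 0 0 -0.5 -2.2; 0 -0.045 0 0 -0.5 -2.2; -0.002 -0.045 0 0 -0.2 -2.2; -0.002 -0.045 0 0 0 -2.2; -0.002 -0.04 0 0 0 -2.2; -0.002 -0.025 0 0 0 -2; 0 -0.008 0 0 0 0; 0 0 0 0 0 0"
}}

```text
time: 15.05
tcp_pos: [369.3, -377.5, 308.9]
tcp_rot: [0.964, -0.266, -0.001, 0.002]
wrist_force: [0.2, -0.5, -1.9]
finger_gap: 19.6
```

```bash
python3 -c "
from st import *
rep([374.7,-362,320],down(-29.4))
"
```

```text
t 15.05 tcp [ 369.3 -377.5  308.9] yaw -30.8 z [-0.003 -0.004 -1.   ] F [ 0.2 -0.5 -1.9] T [-0.09  0.08 -0.04] gap 19.6
d [ 5.4 15.5 11.1]
rot [ 0.24 -0.17  1.4 ]
```

>>> {"fn": "arm_command", "kwargs": {
  "targets": "0.005 0.015 -0.02 0.2 -0.2 1.4; 0 0 -0.03 0 0 0; 0 0 -0.02 0 0 0; 0 0 0 0 0 0; 0 0 0 0 0 0"
}}

```text
time: 15.55
tcp_pos: [374.8, -358.4, 235.5]
tcp_rot: [0.968, -0.252, -0.0, -0.001]
wrist_force: [-1.0, 0.2, -0.3]
finger_gap: 19.4
```

```bash
python3 -c "
from st import *
import pickle
rep([374.7,-362,240],down(-29.4))
r=robot.get_image('wrist');pickle.dump(r,open('w7.pkl','wb'))
a=r['image'][100:340,220:440]
cv2.imwrite('pics/w7c.png',cv2.resize(a,None,fx=2.5,fy=2.5,interpolation=cv2.INTER_CUBIC))
r=robot.get_image('scene');pickle.dump(r,open('s7.pkl','wb'));a=r['image'][200:330,140:270]
cv2.imwrite('pics/s7c.png',cv2.resize(a,None,fx=4.5,fy=4.5,interpolation=cv2.INTER_CUBIC))
"
```

```text
t 15.55 tcp [ 374.8 -358.4  235.5] yaw -29.18 z [-0.001  0.001 -1.   ] F [-1.   0.2 -0.3] T [-0.1   0.05 -0.03] gap 19.4
d [-0.1 -3.6  4.5]
rot [-0.08 -0.03 -0.22]
```

View pics/w7c.png

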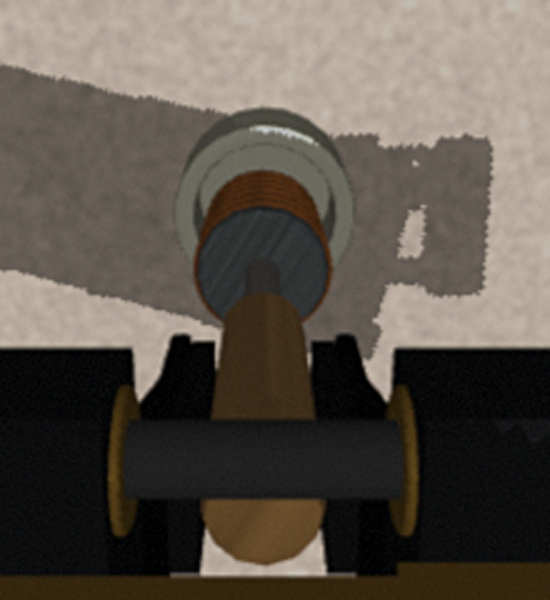

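View pics/s7c.png

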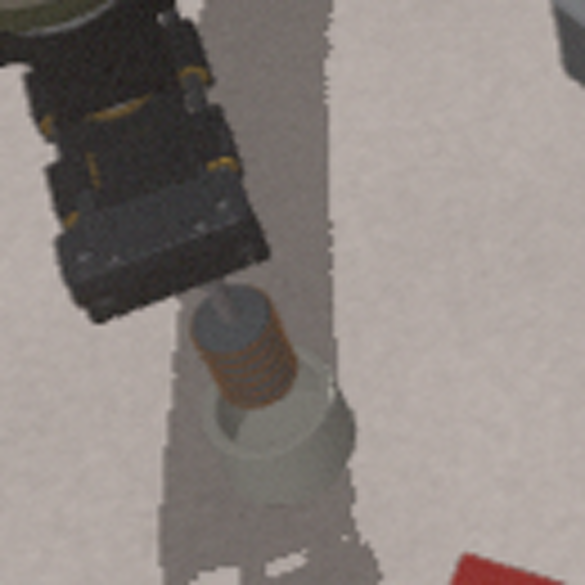

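```bash
python3 -c "
from st import *
import pickle
r=pickle.load(open('w7.pkl','rb'))
def circ(c,rad,z):
    return np.array([proj(r,[c[0]+rad*np.cos(k),c[1]+rad*np.sin(k),z]) for k in np.linspace(0,6.28,90)])
q=circ([373.6,-361.4],38,55);q=(q-[220,100])*2.5
print('pot',q.min(0),q.max(0))
q=circ([375.6,-357],20,235.5-160.7+65);q=(q-[220,100])*2.5
print('head',q.min(0),q.max(0))
"
```

```text
pot [168.53644278 124.11647081] [360.16999349 311.08078844]
head [196.60969524 202.71868083] [330.44965538 331.27011459]
```

>>> {"fn": "arm_command", "kwargs": {
  "targets": "0 -0.004 -0.005 0 0 0; 0 0 -0.005 0 0 0; 0 0 0 0 0 0"
}}

```text
time: 15.95
tcp_pos: [376.0, -363.7, 227.2]
tcp_rot: [0.968, -0.252, 0.002, -0.0]
wrist_force: [-0.0, 0.4, 0.3]
finger_gap: 19.5
```

```bash
python3 -c "
from st import *
rep([374.7,-362,169],down(-29.4))
"
```

```text
t 15.95 tcp [ 376.  -363.7  227.2] yaw -29.17 z [ 0.003 -0.    -1.   ] F [-0.   0.4  0.3] T [-0.1   0.06 -0.03] gap 19.5
d [ -1.3   1.7 -58.2]
rot [ 0.02  0.2  -0.23]
```

>>> {"fn": "arm_command", "kwargs": {
  "targets": "-0.001 0.001 -0.015 0 0.1 0; 0 0 -0.018 0 0 0; 0 0 -0.012 0 0 0; 0 0 -0.003 0 0 0; 0 0 0 0 0 0"
}}

```text
time: 16.45
tcp_pos: [375.3, -363.7, 178.6]
tcp_rot: [0.968, -0.252, 0.002, 0.001]
wrist_force: [-0.2, -0.4, -0.1]
finger_gap: 19.4
```

```bash
python3 -c "
from st import *
rep([374.7,-362,169],down(-29.4))
"
```

```text
t 16.45 tcp [ 375.3 -363.7  178.6] yaw -29.23 z [ 0.003 -0.002 -1.   ] F [-0.2 -0.4 -0.1] T [-0.06  0.14  0.01] gap 19.4
d [-0.6  1.7 -9.6]
rot [ 0.11  0.17 -0.17]
```

>>> {"fn": "arm_command", "kwargs": {
  "targets": "0 0.002 -0.005 0.1 0.2 0; 0 0 -0.003 0 0 0; 0 0 0 0 0 0"
}}

```text
time: 16.75
tcp_pos: [375.9, -361.9, 171.3]
tcp_rot: [0.968, -0.252, 0.0, 0.0]
wrist_force: [0.3, -0.2, -1.1]
finger_gap: 19.2
```

>>> {"fn": "arm_command", "kwargs": {
  "targets": "0 0 -0.002 0 0 0; 0 0 -0.0015 0 0 0"
}}

```text
time: 16.95
tcp_pos: [376.2, -362.1, 168.1]
tcp_rot: [0.968, -0.252, 0.001, 0.0]
wrist_force: [0.6, -0.3, -0.3]
finger_gap: 19.3
```

>>> {"fn": "arm_command", "kwargs": {
  "targets": "0 0 -0.0015 0 0 0; 0 0 -0.001 0 0 0"
}}

```text
time: 17.15
tcp_pos: [376.8, -363.0, 167.8]
tcp_rot: [0.968, -0.252, 0.002, 0.0]
wrist_force: [-4.1, 3.9, 13.5]
finger_gap: 19.8
```

Seated on the pot floor (13.5 N). Relieve a little and open.

>>> {"fn": "arm_command", "kwargs": {
  "targets": "0 0 0.001 0 0.1 0; 0 0 0 0 0 0; 0 0 0 0 0 0; 0 0 0 0 0 0; 0 0 0 0 0 0; 0 0 0 0 0 0; 0 0 0 0 0 0",
  "hand": 0.3
}}

```text
time: 17.85
tcp_pos: [376.9, -363.2, 168.9]
tcp_rot: [0.968, -0.252, 0.001, 0.001]
wrist_force: [0.5, -0.2, -0.4]
finger_gap: 55.6
```

```bash
python3 -c "
from st import *
rep([374.7,-362,169],down(-29.4))
"
```

```text
t 17.85 tcp [ 376.9 -363.2  168.9] yaw -29.23 z [ 0.002 -0.002 -1.   ] F [ 0.5 -0.2 -0.4] T [-0.1   0.11  0.04] gap 55.6
d [-2.2  1.2  0.1]
rot [ 0.11  0.13 -0.17]
```

>>> {"fn": "arm_command", "kwargs": {
  "targets": "0 0 0.015 0 0 0; 0 0 0.035 0 0 0; 0 0 0.045 0 0 0; 0.002 0.01 0.03 0 0 3; 0.005 0.03 0 0 0 7; 0.01 0.03 0 0 0 8; 0.01 0.03 0 0 0 8; 0.01 0.03 0 0 0 8; 0 0.02 0 0 0 8; 0 0.01 0 0 0 8; 0 0 0 0 0 8; 0 0 0 0 0 8"
}}

```text
time: 19.05
tcp_pos: [412.3, -196.7, 299.2]
tcp_rot: [0.942, 0.334, 0.003, 0.001]
wrist_force: [-0.2, 0.4, 0.8]
finger_gap: 56.6
```

```bash
cat >> st.py <<'E'
p=np.load("unit.npy")
def W(q):
    c,s=np.cos(p[2]),np.sin(p[2]);return np.array([p[0]+c*q[0]-s*q[1],p[1]+s*q[0]+c*q[1],q[2]])
def U(w):
    c,s=np.cos(p[2]),np.sin(p[2]);d=np.array(w)[:2]-p[:2];return np.array([c*d[0]+s*d[1],-s*d[0]+c*d[1],w[2]])
ux=np.array([np.cos(p[2]),np.sin(p[2]),0]);uy=np.array([-np.sin(p[2]),np.cos(p[2]),0])
def tilt(t):
    t=np.radians(t);z=np.sin(t)*ux-np.cos(t)*np.array([0,0,1]);return Ro.from_matrix(np.c_[uy,np.cross(z,uy),z])
E
python3 -c "
from st import *
o=rep([400,-200,300],tilt(0));print(o['joint_pos'])
cv2.imwrite('pics/s8.png',robot.get_image('scene')['image'])
"
```

```text
t 19.05 tcp [ 412.3 -196.7  299.2] yaw 39.08 z [ 0.006  0.    -1.   ] F [-0.2  0.4  0.8] T [-0.06  0.01  0.03] gap 56.6
d [-12.3  -3.3   0.8]
rot [-0.14  0.34 42.77]
[-0.45021369 -0.15665229  0.72708998  1.81535281  0.10293434  1.43836393
  0.9398134 ]
```

View pics/s8.png

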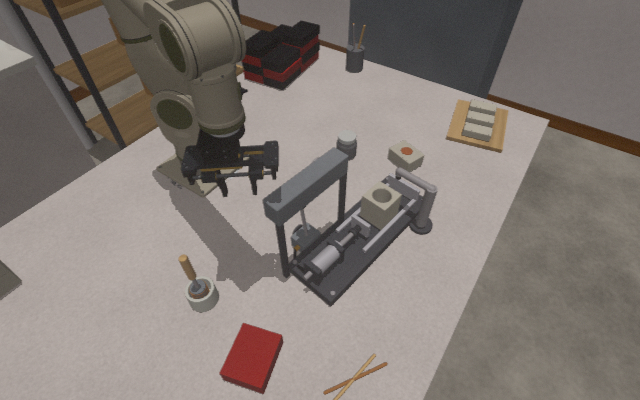

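>>> {"fn": "arm_command", "kwargs": {
  "targets": "0 0 0 0 0 8.5; 0 0 0 0 0 8.5; 0 0 0 0 0 8.5; 0 0 0 0 0 8.5; 0 0 0 0 0 8; 0 0 0 -1 -7 0; 0 0 0 -1 -7 0; 0 0 0 -1 -7 0; 0 0 0 0 0 0",
  "hand": -1,
  "squeeze": 10
}}

```text
time: 20.0
tcp_pos: [412.9, -197.1, 294.4]
tcp_rot: [0.748, 0.638, 0.121, 0.141]
wrist_force: [-0.0, 0.4, -0.1]
finger_gap: 1.4
```

```bash

python3 -c "
from st import *
o=rep(W([-120.7-90,-175,175.7+90]),tilt(45));print(o['joint_pos'],U(o['tcp_pos']))
"
```

```text
t 20.0 tcp [ 412.9 -197.1  294.4] yaw 80.94 z [ 0.36  -0.056 -0.931] F [-0.   0.4 -0.1] T [0.1  0.44 0.01] gap 1.4
d [-34.7  87.2 -28.7]
rot [ -3.59 -23.37   0.88]
[-0.37952748 -0.49808953  0.57092296  2.07837344  0.27871871  1.12269768
  1.52197747] [-164.01970135 -256.4087086   294.44893109]
```

>>> {"fn": "arm_command", "kwargs": {
  "targets": "-0.005 0.01 -0.03 -1 -6 0; 0 0.015 -0.03 -1 -6 0; 0 0.015 -0.02 -1 -6 0; 0 0.01 0 -0.6 -5 0; 0 0 0 0 0 0"
}}

```text
time: 20.5
tcp_pos: [410.4, -164.4, 267.3]
tcp_rot: [0.726, 0.63, 0.191, 0.199]
wrist_force: [-1.6, -0.8, -0.4]
finger_gap: 0.4
```

```bash

python3 -c "
from st import *
o=rep(W([-120.7-30,-175,175.7+30]),tilt(45));print(o['joint_pos'],U(o['tcp_pos']))
cv2.imwrite('pics/s9.png',robot.get_image('scene')['image'])
"
```

```text
t 20.5 tcp [ 410.4 -164.4  267.3] yaw 82.34 z [ 0.528 -0.049 -0.848] F [-1.6 -0.8 -0.4] T [ 0.02  0.63 -0.07] gap 0.4
d [ 27.2  46.  -61.6]
rot [ -3.23 -12.67  -0.65]
[ 0.25250342 -0.49973438  0.1055536   2.26766101 -0.12117205  0.83307842
  1.84585298] [-171.12246185 -224.39864498  267.30141969]
```

View pics/s9.png

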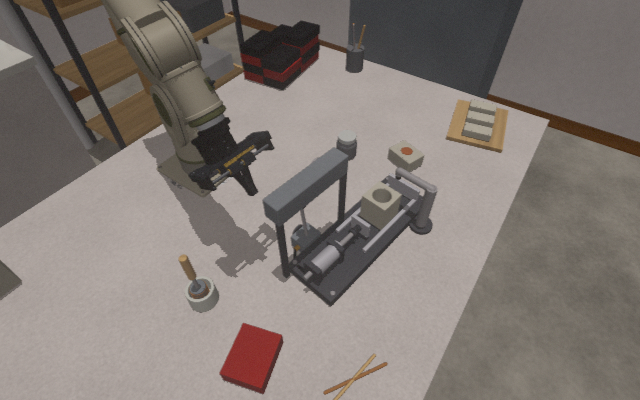

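>>> {"fn": "arm_command", "kwargs": {
  "targets": "0.01 0.02 -0.03 0 -2 0; 0.01 0.02 -0.03 0 -3 0; 0.005 0.005 -0.01 0 -3 0; 0 0 0 0 0 0"
}}

```text
time: 20.95
tcp_pos: [435.3, -120.8, 217.6]
tcp_rot: [0.714, 0.62, 0.23, 0.231]
wrist_force: [-0.6, -1.0, 0.6]
finger_gap: 0.5
```

```bash

python3 -c "
from st import *
o=rep(W([-120.7-30,-175,175.7+30]),tilt(43));print(o['joint_pos'],U(o['tcp_pos']))
"
```

```text
t 20.95 tcp [ 435.3 -120.8  217.6] yaw 82.8 z [ 0.615 -0.045 -0.787] F [-0.6 -1.   0.6] T [ 0.04  0.75 -0.04] gap 0.5
d [  2.3   2.5 -11.9]
rot [-3.03 -4.6  -1.05]
[ 0.46040539 -0.48172053 -0.15853638  2.41105097 -0.38729474  0.58372295
  1.98200635] [-152.66883566 -177.78035996  217.63368885]
```

>>> {"fn": "arm_command", "kwargs": {
  "targets": "0.01 -0.001 -0.013 -0.7 -0.5 -0.3; 0.01 -0.001 -0.013 -0.7 -0.5 -0.3; 0.008 -0.001 -0.01 -0.7 -0.5 -0.3; 0 0 0 0 0 0"
}}

```text
time: 21.35
tcp_pos: [469.2, -116.6, 187.0]
tcp_rot: [0.706, 0.62, 0.231, 0.253]
wrist_force: [-1.4, -0.1, 0.7]
finger_gap: 0.3
```

```bash

python3 -c "
from st import *
import pickle
o=rep(W([-120,-175,176]),tilt(40));print(o['joint_pos'],U(o['tcp_pos']))
r=robot.get_image('wrist');pickle.dump(r,open('w10.pkl','wb'))
cv2.imwrite('pics/w10.png',r['image'])
r=robot.get_image('scene')
cv2.imwrite('pics/s10.png',cv2.resize(r['image'][120:300,180:400],None,fx=3.3,fy=3.3,interpolation=cv2.INTER_CUBIC))
"
```

```text
t 21.35 tcp [ 469.2 -116.6  187. ] yaw 82.85 z [ 0.64  -0.071 -0.765] F [-1.4 -0.1  0.7] T [ 0.07  0.78 -0.01] gap 0.3
d [ -1.1  -6.1 -11. ]
rot [-0.66  0.17 -1.  ]
[ 0.8562948  -0.39271276 -0.55695817  2.4128807  -0.73243851  0.45621067
  2.26912482] [-119.73767904 -168.76834839  187.01642412]
```

View pics/w10.png

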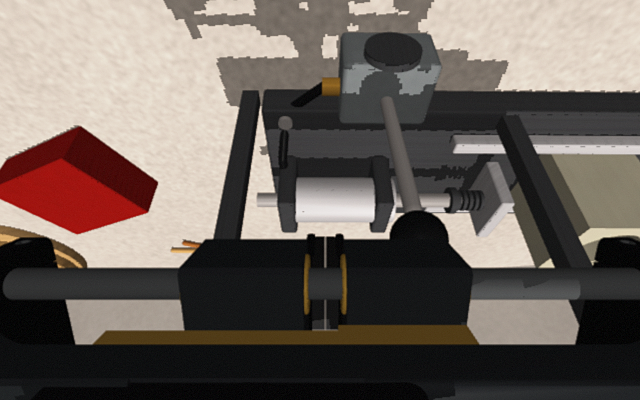

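View pics/s10.png

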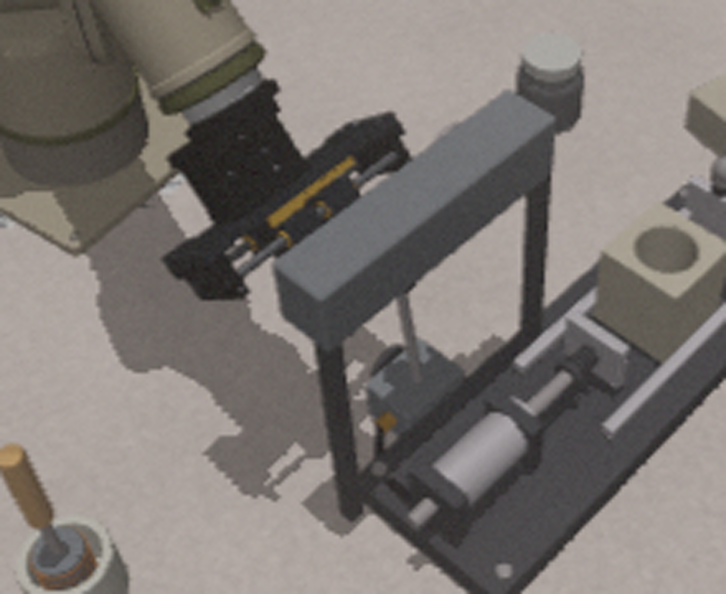

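>>> {"fn": "arm_command", "kwargs": {
  "targets": "0 -0.001 -0.006 -0.3 0 -0.5; 0 0 -0.005 -0.3 0 -0.5; 0 0 0 0 0 0"
}}

```text
time: 21.75
tcp_pos: [470.8, -115.3, 181.8]
tcp_rot: [0.707, 0.617, 0.228, 0.259]
wrist_force: [-0.7, -1.1, 0.1]
finger_gap: 0.8
```

```bash

python3 -c "
from st import *
o=rep(W([-120,-150,176]),tilt(40));print(o['joint_pos'],U(o['tcp_pos']))
"
```

```text
t 21.75 tcp [ 470.8 -115.3  181.8] yaw 82.25 z [ 0.643 -0.085 -0.761] F [-0.7 -1.1  0.1] T [ 0.11  0.79 -0.03] gap 0.8
d [ 0.8 17.3 -5.8]
rot [-0.1   0.43 -0.4 ]
[ 1.11315127 -0.44221309 -0.77654562  2.41460498 -0.94498409  0.49407552
  2.43780474] [-118.31468766 -167.25233727  181.75908894]
```

>>> {"fn": "arm_command", "kwargs": {
  "targets": "-0.004 0 -0.003 0.3 2 0; 0 0 -0.003 0.3 2 0; 0 0 0 0 0 0"
}}

```text
time: 22.05
tcp_pos: [466.8, -114.7, 179.8]
tcp_rot: [0.715, 0.625, 0.206, 0.235]
wrist_force: [0.3, -1.0, 0.6]
finger_gap: 0.4
```

```bash

python3 -c "
from st import *
o=rep(W([-120,-150,176]),tilt(36));print(o['joint_pos'],U(o['tcp_pos']))
"
```

```text
t 22.05 tcp [ 466.8 -114.7  179.8] yaw 82.39 z [ 0.589 -0.078 -0.805] F [ 0.3 -1.   0.6] T [ 0.1   0.67 -0.04] gap 0.4
d [ 4.8 16.7 -3.8]
rot [-0.02  0.43 -0.54]
[ 1.17743947 -0.43636672 -0.82672246  2.36929225 -0.83819342  0.56828907
  2.34147793] [-122.34787994 -167.2300419   179.81405809]
```

>>> {"fn": "arm_command", "kwargs": {
  "targets": "0.002 0.01 -0.002 0 0 0; 0.002 0.01 -0.001 0 0 0; 0.0015 0.01 0 0 0 0; 0.0015 0.01 -0.001 0 0 0; 0 0 0 0 0 0"
}}

```text
time: 22.55
tcp_pos: [475.0, -69.1, 179.3]
tcp_rot: [0.712, 0.626, 0.21, 0.237]
wrist_force: [0.2, -0.8, -0.5]
finger_gap: 0.3
```

```bash

python3 -c "
from st import *
o=rep(W([-121,-95.5,165.5]),tilt(36));print(o['joint_pos'],U(o['tcp_pos']))
r=robot.get_image('wrist')
cv2.imwrite('pics/w11.png',r['image'])
"
```

```text
t 22.55 tcp [475.  -69.1 179.3] yaw 82.71 z [ 0.596 -0.075 -0.799] F [ 0.2 -0.8 -0.5] T [0.12 0.71 0.  ] gap 0.3
d [  3.4  25.2 -13.8]
rot [ 0.04  0.94 -0.85]
[ 1.09617768 -0.48101887 -0.87927105  2.38037613 -0.80919295  0.53576079
  2.19252199] [-120.75225077 -120.95158251  179.312583  ]
```

View pics/w11.png

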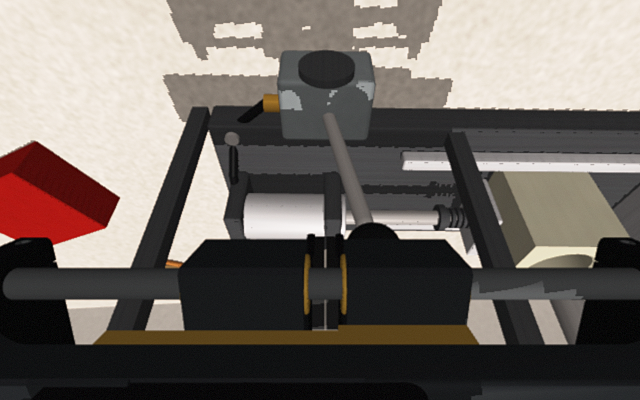

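>>> {"fn": "arm_command", "kwargs": {
  "targets": "0.001 0.01 -0.005 0 0.3 -0.3; 0.001 0.01 -0.005 0 0.3 -0.3; 0.001 0.008 -0.005 0 0.3 -0.3; 0 0 0 0 0 0"
}}

```text
time: 23.0
tcp_pos: [478.8, -44.2, 167.1]
tcp_rot: [0.719, 0.62, 0.204, 0.238]
wrist_force: [0.1, -4.0, -1.9]
finger_gap: 0.7
```

```bash

python3 -c "
from st import *
o=rep(W([-121,-71,152]),tilt(36));print(o['joint_pos'],U(o['tcp_pos']))
r=robot.get_image('wrist')
cv2.imwrite('pics/w12.png',r['image'])
"
```

```text
t 23.0 tcp [478.8 -44.2 167.1] yaw 81.54 z [ 0.589 -0.09  -0.803] F [ 0.1 -4.  -1.9] T [-0.55  0.96 -0.48] gap 0.7
d [  3.   24.5 -15.1]
rot [0.25 0.51 0.31]
[ 1.07828447 -0.48587524 -0.96109841  2.38522402 -0.75232195  0.48882932
  2.0429557 ] [-120.51454973  -95.70222148  167.09498636]
```

View pics/w12.png

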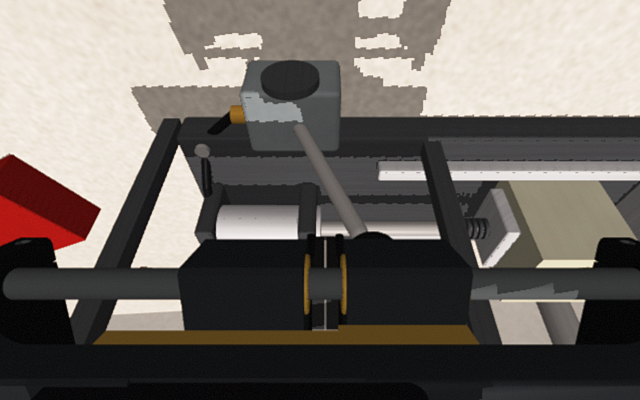

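>>> {"fn": "arm_command", "kwargs": {
  "targets": "0.001 0.007 -0.004 0 0.3 0; 0.001 0.007 -0.004 0 0.2 0; 0.001 0.006 -0.004 0 0 0; 0 0 0 0 0 0"
}}

```text
time: 23.45
tcp_pos: [482.1, -29.1, 157.4]
tcp_rot: [0.721, 0.619, 0.201, 0.239]
wrist_force: [-0.5, -4.6, 1.9]
finger_gap: 0.6
```

```bash

python3 -c "
from st import *
o=rep(W([-121,-65,148]),tilt(36));print(o['joint_pos'],U(o['tcp_pos']))
r=robot.get_image('scene')
cv2.imwrite('pics/s13.png',cv2.resize(r['image'][140:310,250:450],None,fx=3.5,fy=3.5,interpolation=cv2.INTER_CUBIC))
"
```

```text
t 23.45 tcp [482.1 -29.1 157.4] yaw 81.16 z [ 0.586 -0.095 -0.805] F [-0.5 -4.6  1.9] T [-0.58  0.83 -0.56] gap 0.6
d [ 0.5 15.4 -9.4]
rot [0.36 0.35 0.69]
[ 1.09385901 -0.48633267 -1.03099863  2.38639145 -0.74123052  0.4595859
  1.98052909] [-119.32483601  -80.33874601  157.41026932]
```

View pics/s13.png

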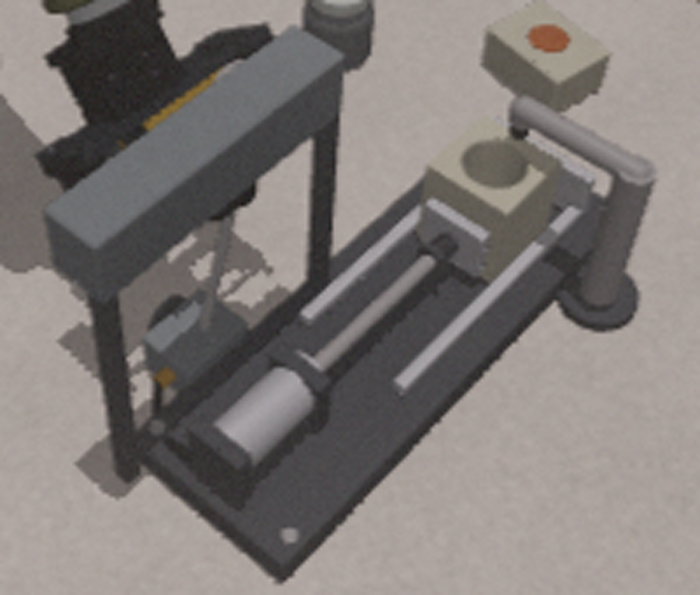

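>>> {"fn": "arm_command", "kwargs": {
  "targets": "0 0.006 -0.004 0.2 0.2 0.3; 0 0.006 -0.003 0.2 0.2 0.3; 0 0.001 0 0 0 0"
}}

```text
time: 23.8
tcp_pos: [482.9, -20.3, 152.6]
tcp_rot: [0.72, 0.62, 0.203, 0.236]
wrist_force: [2.6, -8.0, -3.5]
finger_gap: 0.3
```

```bash

python3 -c "
from st import *
o=rep(W([-121,-65,148]),tilt(36));print(o['joint_pos'],U(o['tcp_pos']))
import pickle
r=robot.get_image('scene');pickle.dump(r,open('s14.pkl','wb'))
cv2.imwrite('pics/s14.png',cv2.resize(r['image'][140:310,250:450],None,fx=3.5,fy=3.5,interpolation=cv2.INTER_CUBIC))
r=robot.get_image('wrist')
cv2.imwrite('pics/w14.png',r['image'])
"
```

```text
t 23.8 tcp [482.9 -20.3 152.6] yaw 81.46 z [ 0.585 -0.088 -0.807] F [ 2.6 -8.  -3.5] T [-1.23  0.7  -1.03] gap 0.3
d [-0.2  6.6 -4.6]
rot [0.04 0.23 0.39]
[ 1.09184669 -0.48092255 -1.05331555  2.38825443 -0.74250818  0.44848095
  1.96472683] [-119.83607756  -71.49118806  152.57832441]
```

View pics/s14.png

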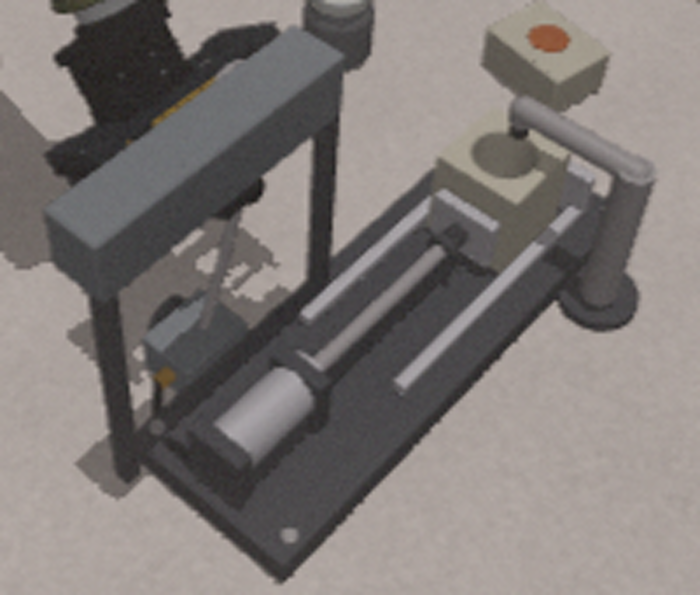

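View pics/w14.png

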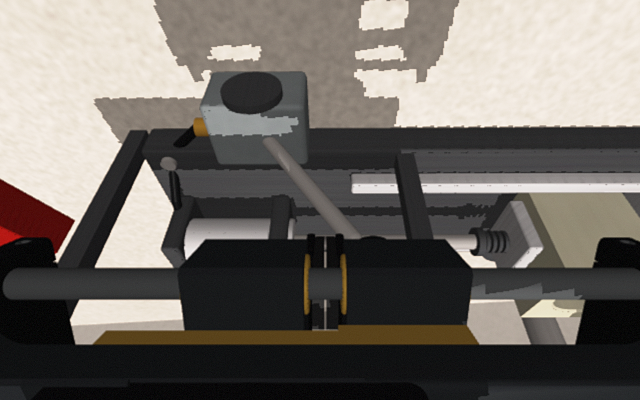

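```bash
cat > mm.py <<'E'
from st import *
def m(r,u,v,z=120):
    return U(atz(r,(250+(u+.5)/3.5-.5,140+(v+.5)/3.5-.5),z))
E
python3 -c "
from mm import *
import pickle
r=pickle.load(open('s14.pkl','rb'));r0=pickle.load(open('s5.pkl','rb'))
print('hole',m(r,504,155),'c--',m(r,436,161),'c+-',m(r,512,205))
print('old hole',m(r0,461,194),'old corners',m(r0,392,197),m(r0,470,247))
"
```

```text
hole [  1.66146011 143.71229834 120.        ] c-- [-35.93970246 100.41724168 120.        ] c+- [ 38.34814449 102.52495654 120.        ]
old hole [  1.07415543  84.68357483 120.        ] old corners [-38.12347363  44.78739825 120.        ] [ 39.20406393  44.56308994 120.        ]
```

>>> {"fn": "arm_command", "kwargs": {
  "targets": "0 0.006 -0.004 0 0.1 0.2; 0 0.006 -0.003 0 0.1 0.2; 0 0.001 0 0 0 0"
}}

```text
time: 24.2
tcp_pos: [483.6, -12.2, 147.7]
tcp_rot: [0.72, 0.62, 0.203, 0.237]
wrist_force: [1.3, -8.8, -1.9]
finger_gap: 0.7
```

```bash

python3 -c "
from st import *
o=rep(W([-121,-60,145]),tilt(36));print(o['joint_pos'],U(o['tcp_pos']))
import pickle
r=robot.get_image('scene');pickle.dump(r,open('s15.pkl','wb'))
cv2.imwrite('pics/s15.png',cv2.resize(r['image'][140:310,250:450],None,fx=3.5,fy=3.5,interpolation=cv2.INTER_CUBIC))
"
```

```text
t 24.2 tcp [483.6 -12.2 147.7] yaw 81.46 z [ 0.586 -0.09  -0.805] F [ 1.3 -8.8 -1.9] T [-1.34  0.67 -1.05] gap 0.7
d [-0.3  3.5 -2.7]
rot [0.16 0.35 0.39]
[ 1.09226254 -0.4818714  -1.08351087  2.39235013 -0.7385677   0.42965499
  1.93673532] [-120.21541252  -63.38087446  147.69558113]
```

View pics/s15.png

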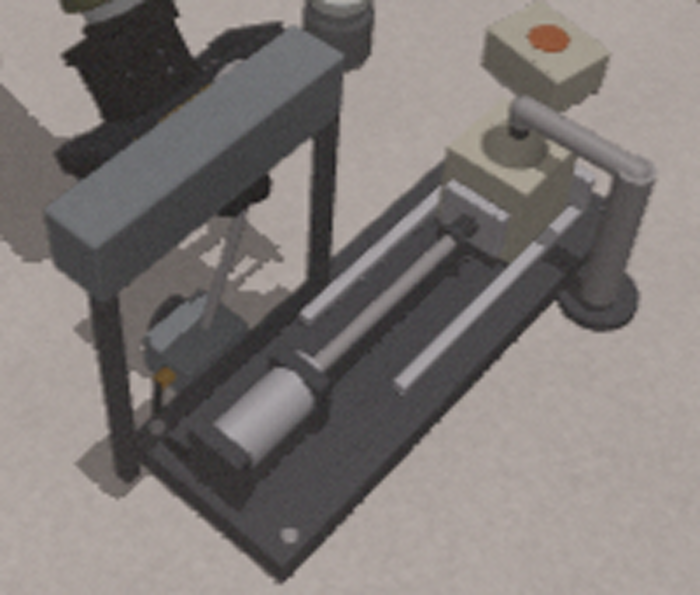

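>>> {"fn": "arm_command", "kwargs": {
  "targets": "0 0.005 -0.003 0 0.1 0.2; 0 0.004 -0.002 0 0.1 0.1; 0 0.001 0 0 0 0"
}}

```text
time: 24.55
tcp_pos: [484.4, -7.8, 144.9]
tcp_rot: [0.72, 0.619, 0.203, 0.239]
wrist_force: [-1.8, -8.2, 1.1]
finger_gap: -0.0
```

```bash

python3 -c "
from mm import *
o=rep(W([-121,-60,145]),tilt(36));print(o['joint_pos'],U(o['tcp_pos']))
import pickle
r=pickle.load(open('s15.pkl','rb'))
print('prev',m(r,514,146),'c--',m(r,446,152),'c+-',m(r,523,194))
r=robot.get_image('scene');pickle.dump(r,open('s16.pkl','wb'))
cv2.imwrite('pics/s16.png',cv2.resize(r['image'][140:310,250:450],None,fx=3.5,fy=3.5,interpolation=cv2.INTER_CUBIC))
"
```

```text
t 24.55 tcp [484.4  -7.8 144.9] yaw 81.29 z [ 0.588 -0.093 -0.804] F [-1.8 -8.2  1.1] T [-1.41  0.76 -1.19] gap -0.0
d [-1.  -0.9  0.1]
rot [0.29 0.49 0.56]
[ 1.09369304 -0.48289012 -1.1037089   2.39437518 -0.73141524  0.41637057
  1.91264806] [-120.12240079  -58.96291915  144.92820984]
prev [  1.84910494 157.83998807 120.        ] c-- [-35.99126194 114.20833548 120.        ] c+- [ 38.11584738 118.25584557 120.        ]
```

View pics/s16.png

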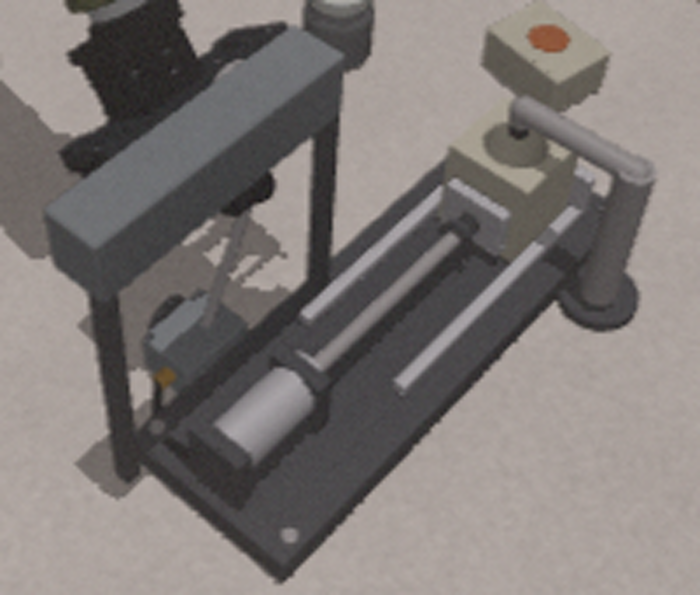

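>>> {"fn": "arm_command", "kwargs": {
  "targets": "0 0.003 -0.002 0 0 0.2; 0 0.001 0 0 0 0; 0 0 0 0 0 0; 0 0 0 0 0 0"
}}

```text
time: 25.0
tcp_pos: [484.3, -10.0, 145.0]
tcp_rot: [0.721, 0.617, 0.203, 0.241]
wrist_force: [-3.3, -5.2, 4.5]
finger_gap: 0.3
```

```bash

python3 -c "
from mm import *
o=rep(W([-121,-60,145]),tilt(36));print(o['joint_pos'],U(o['tcp_pos']))
import pickle
r0=pickle.load(open('s16.pkl','rb'));r=robot.get_image('scene');pickle.dump(r,open('s17.pkl','wb'))
r1=pickle.load(open('s15.pkl','rb'))
cv2.imwrite('pics/s17.png',cv2.resize(np.hstack([x['image'][170:220,365:425] for x in (r1,r0,r)]),None,fx=4.4,fy=4.4,interpolation=cv2.INTER_NEAREST))
w=robot.get_image('wrist');cv2.imwrite('pics/w17.png',w['image'])
"
```

```text
t 25.0 tcp [484.3 -10.  145. ] yaw 81.02 z [ 0.591 -0.097 -0.801] F [-3.3 -5.2  4.5] T [-0.83  0.69 -0.73] gap 0.3
d [-1.   1.2  0. ]
rot [0.39 0.73 0.82]
[ 1.09104692 -0.48239476 -1.10071909  2.39749847 -0.72822067  0.4091782
  1.90817179] [-119.85458345  -61.05536106  144.99857813]
```

View pics/s17.png

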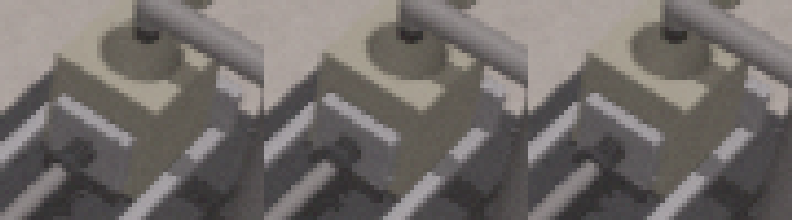

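View pics/w17.png

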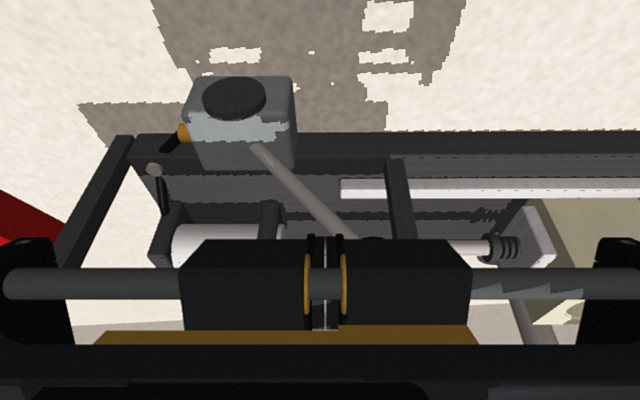

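>>> {"fn": "arm_command", "kwargs": {
  "targets": "0 0.005 -0.002 0.2 0.3 0.4; 0 0.003 -0.001 0 0 0; 0 0.0015 0 0 0 0; 0 0.0015 0 0 0 0"
}}

```text
time: 25.5
tcp_pos: [484.3, -8.1, 144.1]
tcp_rot: [0.723, 0.615, 0.203, 0.242]
wrist_force: [1.8, -10.1, 0.7]
finger_gap: 0.4
```

```bash

python3 -c "
from mm import *
o=rep(W([-121,-57,144]),tilt(36));print(o['joint_pos'],U(o['tcp_pos']))
import pickle
r=robot.get_image('scene');pickle.dump(r,open('s18.pkl','wb'))
cv2.imwrite('pics/s18.png',cv2.resize(r['image'][140:310,250:450],None,fx=3.5,fy=3.5,interpolation=cv2.INTER_CUBIC))
for t in (.55,.6,.65,.7,.75):
  u=proj(r,W([-115,-120+140*np.sin(t),30+140*np.cos(t)]));print(t,(np.array(u)-[250,140])*3.5)
"
```

```text
t 25.5 tcp [484.3  -8.1 144.1] yaw 80.68 z [ 0.591 -0.101 -0.8  ] F [  1.8 -10.1   0.7] T [-1.64  0.45 -1.31] gap 0.4
d [-0.6  2.3 -0.1]
rot [0.41 0.8  1.17]
[ 1.08502722 -0.48149303 -1.10617124  2.39836405 -0.70970252  0.40194086
  1.87733738] [-120.11178991  -59.23737281  144.12490281]
0.55 [242.93339134 186.24532497]
0.6 [248.04837266 185.3849466 ]
0.65 [252.93858017 184.91813434]
0.7 [257.59414945 184.83955443]
0.75 [262.00628944 185.14280029]
```

View pics/s18.png

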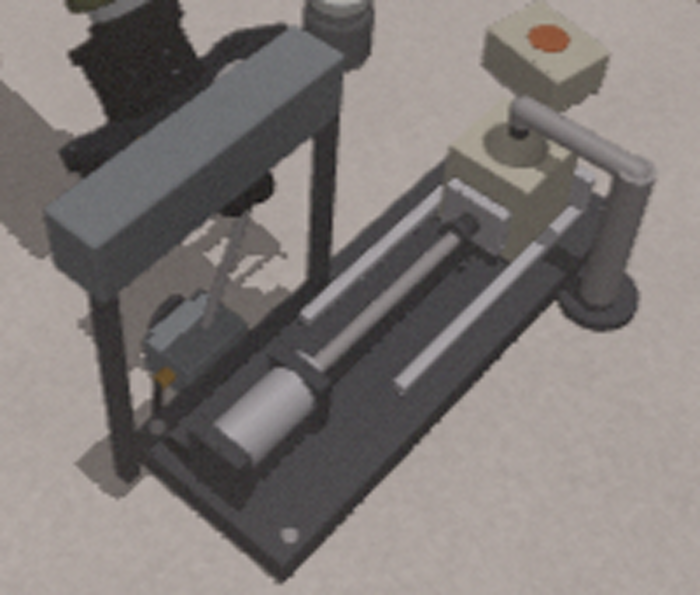

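>>> {"fn": "arm_command", "kwargs": {
  "targets": "0 0.005 -0.002 0.2 0.3 0.6; 0 0.004 -0.002 0 0 0.3; 0 0.003 0 0 0 0; 0 0.002 0 0 0 0; 0 0.002 0 0 0 0"
}}

```text
time: 26.05
tcp_pos: [484.5, -6.6, 143.2]
tcp_rot: [0.723, 0.612, 0.203, 0.246]
wrist_force: [3.0, -12.3, -2.2]
finger_gap: 0.4
```

```bash

python3 -c "
from mm import *
o=rep(W([-121,-57,144]),tilt(36));print(o['joint_pos'],U(o['tcp_pos']))
import pickle
r=robot.get_image('scene');pickle.dump(r,open('s19.pkl','wb'))
L=[pickle.load(open('s%d.pkl'%i,'rb')) for i in (15,18)]+[r]
cv2.imwrite('pics/s19.png',cv2.resize(np.hstack([x['image'][170:220,365:425] for x in L]),None,fx=4.4,fy=4.4,interpolation=cv2.INTER_CUBIC))
A=L[0]['image'][175:215,375:395].astype(float).mean(2)
# shift by template matching of the mould patch
for x in L:
  t=L[2]['image'][190:212,376:400]
  res=cv2.matchTemplate(x['image'][180:225,365:410],t,cv2.TM_CCOEFF_NORMED);print(cv2.minMaxLoc(res)[1::2])
"
```

```text
t 26.05 tcp [484.5  -6.6 143.2] yaw 80.37 z [ 0.595 -0.106 -0.797] F [  3.  -12.3  -2.2] T [-2.05  0.4  -1.61] gap 0.4
d [-0.7  0.8  0.8]
rot [0.56 1.1  1.48]
[ 1.07383824 -0.47957636 -1.10962181  2.40204178 -0.68703064  0.38764885
  1.84302797] [-120.21765936  -57.67834785  143.24828452]
(0.9395383596420288, (10, 10))
(0.9933931231498718, (11, 10))
(1.0, (11, 10))
```

View pics/s19.png

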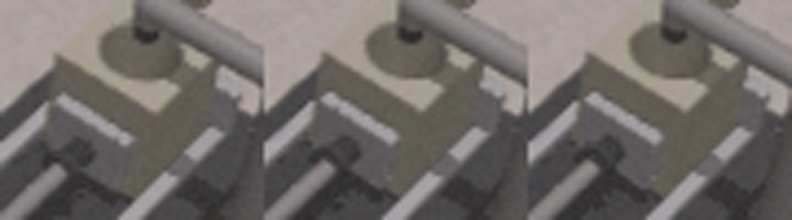

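>>> {"fn": "arm_command", "kwargs": {
  "targets": "0 0.0015 0 0.2 0.4 0.4; 0 0.0015 0 0.1 0.3 0.3; 0 0.0015 0 0 0.2 0.3; 0 0.0015 0 0 0 0; 0 0.0015 0 0 0 0; 0 0.0015 0 0 0 0; 0 0.0015 0 0 0 0; 0 0.0015 0 0 0 0"
}}

```text
time: 26.9
tcp_pos: [483.4, -11.1, 146.2]
tcp_rot: [0.726, 0.611, 0.2, 0.244]
wrist_force: [3.2, -8.0, -3.1]
finger_gap: 0.8
```

```bash

python3 -c "
from mm import *
o=rep(W([-121,-57,144]),tilt(36));print(o['joint_pos'],U(o['tcp_pos']))
"
```

```text
t 26.9 tcp [483.4 -11.1 146.2] yaw 80.04 z [ 0.588 -0.109 -0.801] F [ 3.2 -8.  -3.1] T [-1.42  0.4  -1.17] gap 0.8
d [ 0.4  5.3 -2.2]
rot [0.53 0.68 1.8 ]
[ 1.06599873 -0.47568748 -1.08931475  2.39611797 -0.6579115   0.40278079
  1.82411683] [-120.61077915  -62.27700252  146.17906993]
```

>>> {"fn": "arm_command", "kwargs": {
  "targets": "0.0005 0.006 -0.003 0.2 0.3 0.6; 0.0005 0.005 -0.001 0.1 0.2 0.4; 0 0.003 -0.0005 0 0.1 0.2; 0 0.0022 -0.0005 0 0 0.1; 0 0.0022 -0.0005 0 0 0.1; 0 0.0022 -0.0005 0 0 0.1; 0 0.0022 -0.0005 0 0 0.1"
}}

```text
time: 27.6
tcp_pos: [484.0, -6.2, 143.1]
tcp_rot: [0.725, 0.612, 0.2, 0.244]
wrist_force: [-0.1, -11.2, 1.8]
finger_gap: 0.3
```

```bash

python3 -c "
from mm import *
o=rep(W([-121,-57,144]),tilt(36));print(o['joint_pos'],U(o['tcp_pos']))
"
```

```text
t 27.6 tcp [484.   -6.2 143.1] yaw 80.19 z [ 0.589 -0.109 -0.801] F [ -0.1 -11.2   1.8] T [-1.87  0.45 -1.5 ] gap 0.3
d [-0.2  0.4  0.9]
rot [0.61 0.7  1.66]
[ 1.06516169 -0.4716087  -1.10666361  2.39742673 -0.6455968   0.39090288
  1.80170688] [-120.70643526  -57.36598036  143.10607853]
```

Holding steady at the stop with about 11 N; hold about 2 s more at this rate.

>>> {"fn": "arm_command", "kwargs": {
  "targets": "0 0.0024 -0.0005 0 0.1 0.2; 0 0.0024 -0.0005 0 0.1 0.2; 0 0.0024 -0.0005 0 0 0.2; 0 0.0024 -0.0005 0 0 0.1; 0 0.0024 -0.0005 0 0 0.1; 0 0.0024 -0.0005 0 0 0.1; 0 0.0024 -0.0005 0 0 0.1; 0 0.0024 -0.0005 0 0 0.1"
}}

```text
time: 28.4
tcp_pos: [483.8, -6.5, 143.4]
tcp_rot: [0.726, 0.609, 0.2, 0.25]
wrist_force: [3.4, -12.4, -1.6]
finger_gap: 0.9
```

```bash

python3 -c "
from mm import *
o=rep(W([-121,-57,144]),tilt(36));print(o['joint_pos'],U(o['tcp_pos']))
"
```

```text
t 28.4 tcp [483.8  -6.5 143.4] yaw 79.68 z [ 0.595 -0.119 -0.795] F [  3.4 -12.4  -1.6] T [-2.06  0.27 -1.61] gap 0.9
d [0.  0.7 0.6]
rot [0.99 1.21 2.16]
[ 1.05447615 -0.47713531 -1.10812136  2.40323431 -0.62453545  0.37688178
  1.76708721] [-120.92433114  -57.69230232  143.44975585]
```

>>> {"fn": "arm_command", "kwargs": {
  "targets": "0 0.0024 -0.0005 0.1 0.3 0.4; 0 0.0024 -0.0005 0.1 0.3 0.4; 0 0.0024 -0.0005 0.1 0.2 0.3; 0 0.0024 -0.0005 0 0.1 0.2; 0 0.0024 -0.0005 0 0.1 0.2; 0 0.0024 -0.0005 0 0.1 0.2; 0 0.0024 -0.0005 0 0.1 0.2; 0 0.0024 -0.0005 0 0.1 0.2; 0 0.0024 -0.0005 0 0.1 0.2; 0 0.0024 -0.0005 0 0.1 0.2"
}}

```text
time: 29.4
tcp_pos: [483.7, -7.0, 144.0]
tcp_rot: [0.724, 0.614, 0.197, 0.247]
wrist_force: [4.5, -13.0, -1.6]
finger_gap: 0.6
```

```bash

python3 -c "
from mm import *
import pickle
o=rep(W([-121,-57,144]),tilt(36));print(o['joint_pos'],U(o['tcp_pos']))
r=robot.get_image('scene');pickle.dump(r,open('s20.pkl','wb'));cv2.imwrite('pics/s20.png',cv2.resize(r['image'][140:310,250:450],None,fx=3.5,fy=3.5,interpolation=cv2.INTER_CUBIC))
r=robot.get_image('top');pickle.dump(r,open('t20.pkl','wb'));cv2.imwrite('pics/t20.png',cv2.resize(r['image'][110:225,230:410],None,fx=4.4,fy=4.4,interpolation=cv2.INTER_CUBIC))
"
```

```text
t 29.4 tcp [483.7  -7.  144. ] yaw 80.21 z [ 0.588 -0.116 -0.801] F [  4.5 -13.   -1.6] T [-2.08  0.14 -1.66] gap 0.6
d [0.  1.3 0. ]
rot [1.16 0.61 1.63]
[ 1.0551666  -0.46959776 -1.10281248  2.39600401 -0.60871349  0.38927805
  1.76980221] [-120.84694678  -58.25998213  143.96375317]
```

View pics/s20.png

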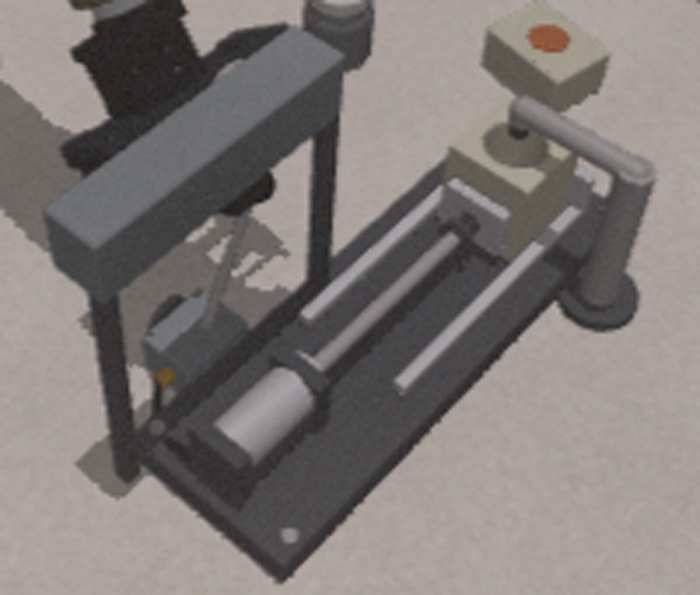

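View pics/t20.png

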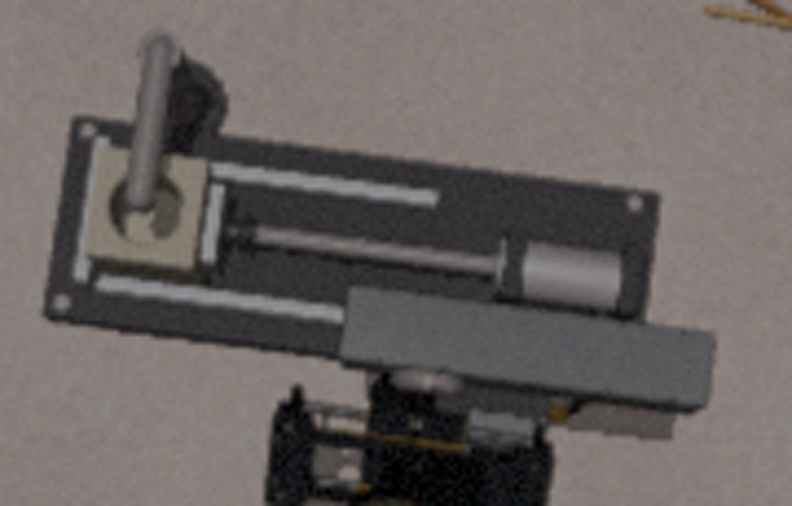

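>>> {"fn": "arm_command", "kwargs": {
  "targets": "-0.002 -0.02 0.002 0 0 0; -0.012 -0.01 0.016 0 0 0; -0.02 0 0.027 0 1 0; -0.02 0 0.027 0 2 0; 0 0 0 0 0 0"
}}

```text
time: 30.0
tcp_pos: [448.9, -32.2, 192.0]
tcp_rot: [0.723, 0.621, 0.19, 0.236]
wrist_force: [0.3, 1.1, -0.6]
finger_gap: 0.7
```

```bash

python3 -c "
from mm import *
import pickle
o=rep(W([-121,-57,144]),tilt(36));print(o['joint_pos'],U(o['tcp_pos']))
r=robot.get_image('wrist');cv2.imwrite('pics/w21.png',r['image'])
"
```

```text
t 30.0 tcp [448.9 -32.2 192. ] yaw 80.98 z [ 0.568 -0.105 -0.816] F [ 0.3  1.1 -0.6] T [0.19 0.67 0.05] gap 0.7
d [ 34.9  26.4 -48. ]
rot [ 0.92 -0.85  0.87]
[ 0.62733335 -0.49499244 -0.63010888  2.40218443 -0.30726192  0.55213903
  1.59911666] [-151.77465676  -88.09042847  191.95008564]
```

View pics/w21.png

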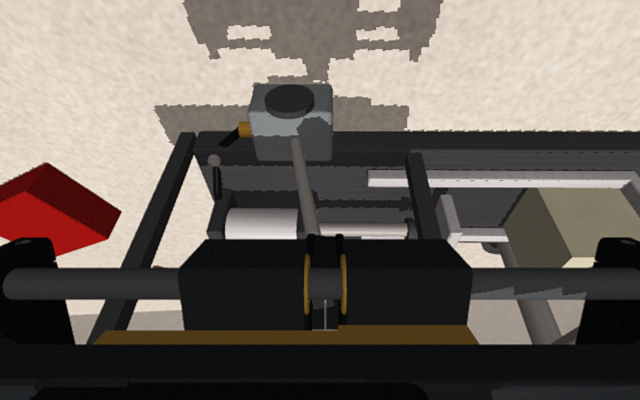

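>>> {"fn": "arm_command", "kwargs": {
  "targets": "-0.015 0 0.03 0 2 0; -0.015 0 0.035 0 3 0; -0.01 0 0.04 0 4 0; 0 0 0.03 0 4 0; 0 0 0 0 0 0"
}}

```text
time: 30.55
tcp_pos: [427.3, -24.5, 278.8]
tcp_rot: [0.733, 0.644, 0.132, 0.178]
wrist_force: [0.1, 0.8, -0.9]
finger_gap: 0.5
```

```bash

python3 -c "
from mm import *
o=rep(None,tilt(36));print(o['joint_pos'],U(o['tcp_pos']))
"
```

```text
t 30.55 tcp [427.3 -24.5 278.8] yaw 82.15 z [ 0.423 -0.09  -0.902] F [ 0.1  0.8 -0.9] T [0.13 0.46 0.04] gap 0.5
rot [  0.49 -10.65  -0.12]
[ 0.17343896 -0.46033484 -0.25094806  2.18199921  0.01373397  0.9768896
  1.35982553] [-174.29121923  -83.56951401  278.77791111]
```

Clear. Wait for the lever to recentre, then check.

>>> {"fn": "arm_command", "kwargs": {
  "targets": "-0.01 0 0.02 0 2 0; 0 0 0 0 0 0; 0 0 0 0 0 0; 0 0 0 0 0 0; 0 0 0 0 0 0; 0 0 0 0 0 0; 0 0 0 0 0 0; 0 0 0 0 0 0; 0 0 0 0 0 0; 0 0 0 0 0 0; 0 0 0 0 0 0; 0 0 0 0 0 0"
}}

```text
time: 31.75
tcp_pos: [416.2, -24.2, 292.7]
tcp_rot: [0.735, 0.647, 0.118, 0.162]
wrist_force: [-0.4, 0.6, 1.0]
finger_gap: 0.5
```

>>> {"fn": "arm_command", "kwargs": {
  "targets": "0 0 0 0 0 0; 0 0 0 0 0 0; 0 0 0 0 0 0; 0 0 0 0 0 0; 0 0 0 0 0 0; 0 0 0 0 0 0; 0 0 0 0 0 0; 0 0 0 0 0 0; 0 0 0 0 0 0; 0 0 0 0 0 0; 0 0 0 0 0 0; 0 0 0 0 0 0"
}}

```text
time: 32.95
tcp_pos: [416.2, -24.2, 292.8]
tcp_rot: [0.735, 0.647, 0.119, 0.163]
wrist_force: [-0.0, 0.1, -0.2]
finger_gap: 0.5
```

```bash

python3 -c "
from mm import *
import pickle
o=rep()
r=robot.get_image('scene');pickle.dump(r,open('s22.pkl','wb'));cv2.imwrite('pics/s22.png',r['image'])
cv2.imwrite('pics/s22c.png',cv2.resize(r['image'][140:310,250:450],None,fx=3.5,fy=3.5,interpolation=cv2.INTER_CUBIC))
x=pickle.load(open('s20.pkl','rb'))['image']
print(cv2.minMaxLoc(cv2.matchTemplate(r['image'][170:225,360:420],x[178:200,376:400],cv2.TM_CCOEFF_NORMED)),'expect (16,8)')
"
```

```text
t 32.95 tcp [416.2 -24.2 292.8] yaw 82.28 z [ 0.385 -0.086 -0.919] F [-0.   0.1 -0.2] T [0.14 0.46 0.07] gap 0.5
(-0.35191914439201355, 0.8151061534881592, (30, 8), (16, 8)) expect (16,8)
```

View pics/s22.png

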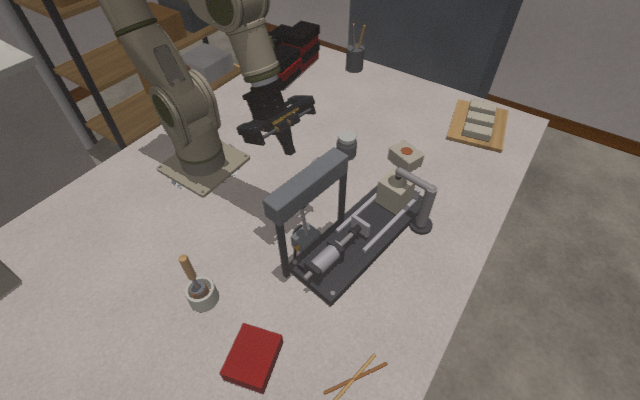

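View pics/s22c.png

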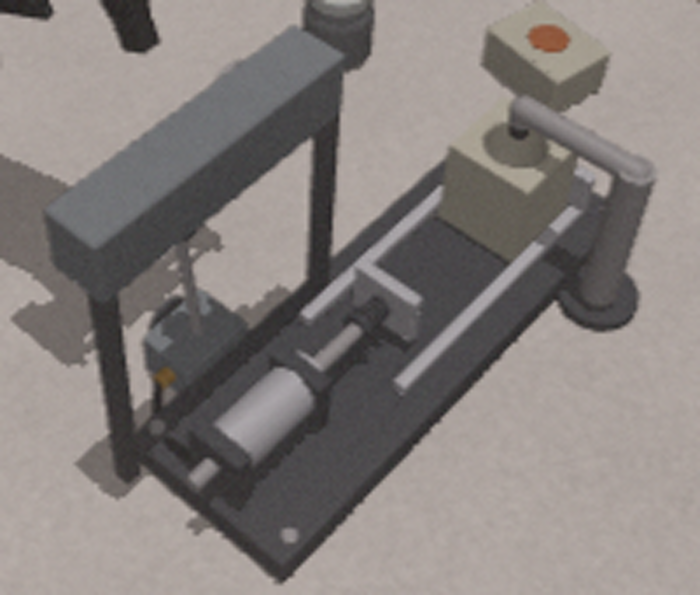

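The lever is upright again, matching the first picture, and the pusher is back at rest. The mould has not moved from the stop, the brush stands in its pot, and the bystanders are where they were. Handing in.

```bash
python3 -c "
from bench import robot
print(robot.close_job())"
```

```text
the job is handed in; nothing more can be done
None
```

I finished all the steps in the order asked and handed the job in at about 33 s; it reports no verdict.

- **Brushing:** I made two strokes from the floor of the hole up to about 9–12 mm below the rim. The first stroke touched the floor at about 5 N. On the second I went 1 mm too low and pressed harder than intended, about 21 N, before lifting straight away. The brush is back upright in its pot.
- **Lever:** I pushed the ball with closed fingers, tool tilted about 36–40°, to an estimated 0.62–0.65 rad. The contact force was 8–13 N.
- **Hold:** The mould was at the end stop from about 24.6 s. The push slackened briefly twice (down to 5–8 N), then I held it steady from about 27.3 to 29.4 s. The mould was therefore at the stop for about 5 s in total, longer than the two seconds asked.

**Last checks:**
- The pictures show the lever upright and the pusher back at rest.
- The mould is flush with the stop. I measured its position at unit y about 158, with 2 mm accuracy, against 160 expected, and it did not move after release.
- The bystanders look unmoved, and the arm is clear of everything with no force at the wrist.

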